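# Fit out the wooden pull-along locomotive

## Robot

A 6-joint arm with a two-finger parallel gripper is mounted at the origin on the work surface. World frame = base frame: x ahead of the robot, y to its left, z up, the work surface at z = 0. Lengths are in m, angles in rad, forces in N, time in s.
With the tool pointing down it reaches from about 0.275 to 1 m from the base axis. Payload 8.4 kg.
Tool frame: the origin (TCP) lies at the very end of the fingers, on their centre line; the grasp point (between the pads) lies 19 mm behind it; z points along the fingers, y is the line along which they close (so a half turn about z gives the same grasp; the last joint's range is limited). The gripper opens to 85 mm and grips with 20 to 120 N. Pads are 22 mm wide; open, the fingers measure 114 mm over their backs; the gripper's body (76 mm by 85 mm) begins 54 mm behind the grasp point. The pads swing forward as they close: fully open they stand 13 mm farther back than shut.
Start: joints at [-1.17, 0.353, 1.633, -0, 1.155, -0.002], TCP at [0.245, -0.575, 0.231] pointing down, gripper open.
Joint ranges: [-2.63, 2.63], [-0.92, 2.1], [0.06, 2.66], [-1.3, 4.44], [0, 2.69], [-3.02, 3.02]. Speed limits (rad/s): [2.22, 2.22, 2.79, 3.14, 3.14, 3.14].

## Interface

Orientations are given as a unit quaternion [x, y, z, w].
In Python, from rig import sensors, snapshot, calibration, robot, trace gives the robot as it stands.
- The arm moves only by the tool play_rows, never from a script. Its arguments are lists of equal length, an entry for each row: "fingers": the opening, from -1 (shut) to 1 (fully open); "xyz": the shift along the tool's x, y, z each as a share of 0.025 m, from -1 to 1, a list of three; "roll": the turn about the tool's z as a share of 90 degrees, from -1 to 1. A call has 1 to 12 rows; each row shifts and turns the commanded pose from where the row before left it, along the tool's axes as they then stand; what a row does not reach is not made up. A row lasts 1/12 s, in which the tool goes at most 41.7 mm and 7.16 degrees, less where a joint would pass 70% of its speed; a pose out of reach is approached as far as the arm can. A call with a number of a shift or a turn outside -1 to 1 is refused whole. A call with a gripper value outside its range is refused whole. The fingers move at their own pace and stop on an object; "squeeze" is the grip in N (left out, the last holds). Time passes only in rows, so rows that do not move let the fingers close. It gives the time, the measured TCP pose, the force, the opening and the grip force at its end, in the units of the state.
- sensors.observe(): the state, without advancing time (a new reading comes with each control period).
- snapshot(name): name is "side" or "top" or "wrist"; returns (picture, depth): 384x512x3 uint8, red, green, blue; 384x512 float32, m along the optical axis (not along the pixel's ray), 0 where there is no reading.
- calibration(name): a dict with "fx", "fy", "cx", "cy" (pixels), "xyz" and "attitude" of the camera in the world; the wrist camera has in their place "hand_eye" (4x4, takes a point from camera to tool coordinates, whose origin is the TCP and whose axes are the flange's). Camera axes: x right, y up, looking along -z (the intrinsics and any distortion apply to the point x, -y, -z); pixel columns grow to the right and rows downward; lengths in m; the calibration is good to about 2 mm. A picture is of the moment at which its call begins: read the wrist's pose just before it. calibration takes no time and is no camera call.
- robot.finish_job(): hands the job in; it is judged then, once.
Trained networks look in the newest picture that a camera, given by its name, has taken for a name from the list of things; names that differ only in an ending like _2 or _b are one class to them, and where a whole thing is asked for, a point or a joint stands for the part that bears it (a point fixed in the world has none). Each returns a list of dicts, best first, with "confidence" (0 to 1); they miss things now and then, are a little off and sometimes report something else, mostly with a low value. They report only what shows in the picture. A call takes as long as a camera call. They do not tell look-alikes from the thing itself.
- trace(camera, query): "pixels" (384x512 bool, what is visible of it) and "box" ([left, top, width, height] in pixels, round what is visible of it).
The state is a dict: "t": time; "joint_positions": joint angles; "dq": joint speeds; "joint_efforts": joint torques, N m; "eef_pos": TCP position; "eef_rot": TCP orientation; "wrist_force": force on the tool from outside, world axes, zero at the start; "moment": the same for the moment, N m; "opening": opening from 0.0 (shut) to 1.0 (fully open); "gripper_force": force on a finger pad.
Only numpy, scipy, OpenCV 4.12 (cv2) and the standard library are available. Lean on these libraries where they do the work, as an engineer would, in place of code of your own. Each camera call takes 0.05 s, during which the arm holds its last target. There are 200 camera calls.

## Task

Finish the wooden toy locomotive for the shop window: slide the flat collar down over the front spindle on the boiler until it is fully home on its seat, then slide the chimney, wide cap upwards, over the same spindle until it sits on the collar, and slide the steam dome over the rear spindle, fully home. Pack every building block that is on the bench into the tender behind the cab, all of them standing upright side by side on its floor, and leave everything else on the bench where it is.

Things in the scene. Friction and masses are not known exactly. Their poses are not given: they have to be found in the camera images.
- loco: Red and green wooden locomotive, 410 mm long, 110 mm wide (136 mm over its wheels), fixed to the bench. Origin on the table under its middle; y runs forward along the boiler to the chimney end (robot's left), x across it, z up. Boiler top 147 mm above the table, cab roof (116 mm wide, from 6 mm to 52 mm ahead of the origin along y) 172 mm high.
- front_seat (a point): Centre of the flat round seat (48 mm diameter, green) on the boiler top at the chimney end, at the foot of the front spindle, 152 mm above the table, 167 mm ahead of loco's origin along its y, on the centre line. The steel spindle stands up from it: 14 mm diameter, 55 mm tall, top 4 mm coned. Axes as loco.
- rear_seat (a point): Centre of the flat round seat (48 mm diameter) on the boiler top nearer the cab, at the foot of the rear spindle, 152 mm above the table, 74 mm behind the front one, 93 mm ahead of loco's origin. Spindle 14 mm diameter, 36 mm tall, top 4 mm coned. Axes as loco.
- tender_floor (a point): Centre of the floor of the tender, the open box behind the cab, 70 mm above the table, on the centre line, 118 mm behind loco's origin: inside 52 mm along its x (across the locomotive) and 160 mm along its y (along the locomotive); walls 6 mm thick; the long sides stand 15 mm above the floor and the ends 20 mm, so the blocks stand 27 mm proud of the sides. Axes as loco.
- collar: Short turned wooden ring (plain wood), outside 46 mm, 20 mm high, bore 17 mm right through. Starts flat on the bench. Origin at the centre of its underside as it lies, z up its bore.
- chimney: Turned wooden chimney (plain wood), 75 mm high, bore 17 mm right through: foot 38 to 40 mm across, waist about 32 mm, straight cap 42 mm across over the top 23 mm. Starts standing cap up. Origin at the centre of its underside, z up its bore.
- dome: Turned wooden bell-shaped steam dome with a knob on top (plain wood), 63 mm high; its straight body is 42 mm across up to 36 mm, the knob 20 mm across; blind bore 17 mm wide and 40 mm deep from below. Starts standing knob up. Origin at the centre of its underside, z up.
- square_block: Plain wooden building block, 40 x 40 mm, 42 mm tall, standing. May be absent. Origin at the centre of its underside, x and y square to its sides, z up its height.
- round_block: Plain wooden round column, 40 mm diameter, 42 mm tall, standing. May be absent. Origin at the centre of its underside, z up.
- oblong_block: Plain wooden building block, 40 mm along its x, 34 mm along its y, 42 mm tall, standing. May be absent. Origin at the centre of its underside, z up.
- slim_block: Plain wooden building block, 40 mm along its x, 28 mm along its y, 42 mm tall, standing. May be absent. Origin at the centre of its underside, z up.
- small_round: Plain wooden round column, 34 mm diameter, 42 mm tall, standing. May be absent. Origin at the centre of its underside, z up.
- peg_doll: Bystander: darker wooden peg doll with a round head, 32 mm diameter, 60 mm tall. Origin under its base.
- spare_wheel: Bystander: dark steel wheel lying flat, 68 mm diameter, 14 mm high. Origin under its centre.
- glue: Bystander: white glue bottle, 48 mm diameter, 130 mm tall. Origin under its base.
- varnish_tin: Bystander: metal tin, 70 mm diameter, 75 mm tall. Origin under its base.
- sanding_block: Bystander: cork sanding block, 45 x 65 x 26 mm. Origin under its centre.
- driver: Bystander: screwdriver lying along x at the right, some 200 mm long.
- brush: Bystander: flat brush lying along x at the left, some 200 mm long.
Mind the look-alikes: they are no part of the job. What is shaped like the oblong_block but pink or purple is not meant.

How it is judged:
On the way, in this order (a step that is already met when the one before it is completed fails the run):
1. the collar is fully home on the front seat, on its spindle (horizontal distance between collar and front_seat below 0.004 m and z of collar in the frame of front_seat between -0.003 and 0.003 m and angle between collar's own z axis and vertical below 0.06 rad), for 0.2 s.
2. the chimney is on the same spindle, cap up, sitting on the collar (horizontal distance between chimney and front_seat below 0.004 m and z of chimney in the frame of front_seat between 0.017 and 0.023 m and angle between chimney's own z axis and vertical below 0.06 rad), for 0.2 s.
At the end, for the whole second after the job is handed in: Collar home on the front seat, chimney cap up on the collar, dome home on the rear seat: each within 4 mm of its axis, 3 mm of its height and 0.06 rad of upright. Every block present stands in the tender, within 4 mm of its floor and 0.1 rad of upright, at rest (all of step 1 and all of step 2 and horizontal distance between dome and rear_seat below 0.004 m and z of dome in the frame of rear_seat between -0.003 and 0.003 m and angle between dome's own z axis and vertical below 0.06 rad and x of square_block in the frame of tender_floor between -0.013 and 0.013 m and y of square_block in the frame of tender_floor between -0.072 and 0.072 m and z of square_block in the frame of tender_floor between -0.004 and 0.004 m and angle between each of square_block, round_block, oblong_block, slim_block, small_round's own z axis and vertical below 0.1 rad and linear speed of each of square_block, round_block, oblong_block, slim_block, small_round below 0.02 m/s and x of round_block in the frame of tender_floor between -0.013 and 0.013 m and y of round_block in the frame of tender_floor between -0.072 and 0.072 m and z of round_block in the frame of tender_floor between -0.004 and 0.004 m and x of oblong_block in the frame of tender_floor between -0.013 and 0.013 m and y of oblong_block in the frame of tender_floor between -0.072 and 0.072 m and z of oblong_block in the frame of tender_floor between -0.004 and 0.004 m and x of slim_block in the frame of tender_floor between -0.013 and 0.013 m and y of slim_block in the frame of tender_floor between -0.072 and 0.072 m and z of slim_block in the frame of tender_floor between -0.004 and 0.004 m and x of small_round in the frame of tender_floor between -0.013 and 0.013 m and y of small_round in the frame of tender_floor between -0.072 and 0.072 m and z of small_round in the frame of tender_floor between -0.004 and 0.004 m); the robot touches nothing.
It fails at once if a bystander was moved more than 30 mm (distance of any of peg_doll, spare_wheel, glue, varnish_tin, sanding_block, driver, brush from where it was at the start of the episode above 0.03 m).
Of square_block, round_block, oblong_block, slim_block, small_round only 3 to 4 are there at a start; the rules pass over those that are not, and their reading is None.
At some moment in a run one of square_block, round_block, oblong_block, small_round, collar, dome may be knocked a few centimetres aside while the robot is not near it.
It also fails if it takes over 210 s, if anything falls off the work surface, if the arm or the gripper's body presses on something with over 40 N, if the wrist force passes 120 N, or if a joint passes its speed limit or range.

## Working session

There is one attempt and no reset: what is moved stays moved. The work goes in short steps, Python scripts to look and compute and a tool call to move; the robot and the scene stay as the last step left them, time stands still between calls to the robot, and variables do not carry over. Pictures are saved under pics/ and viewed, at most 14 in all, crops included, and the job is handed in when it is done.

Besides the shell and the picture viewer there is one more tool, called after "Emit:" as name(argument=value, ...), one argument or row to a line, values as JSON. play_rows: Moves the arm, as the interface text tells. Shift numbers are shares of 0.025 m and turn numbers shares of 90 degrees, none past 1 either way. Its arguments: {"type":"object","properties":{"fingers":{"type":"array","items":{"type":"number"}},"xyz":{"type":"array","items":{"type":"array","items":{"type":"number"}}},"roll":{"type":"array","items":{"type":"number"}},"squeeze":{"type":"number"}},"required":["fingers","xyz","roll"]}

```bash
ls; mkdir -p pics; cat > h.py <<'E'
import numpy as np, cv2
from scipy.spatial.transform import Rotation as R
from rig import sensors, snapshot, calibration, robot, trace
def cloud(name):
    s=sensors.observe(); im,d=snapshot(name); c=calibration(name)
    v,u=np.mgrid[0:384,0:512]
    p=np.stack([(u-c['cx'])/c['fx']*d,-(v-c['cy'])/c['fy']*d,-d],-1)
    if 'hand_eye' in c:
        H=np.array(c['hand_eye']); p=p@H[:3,:3].T+H[:3,3]
        p=p@R.from_quat(s['eef_rot']).as_matrix().T+np.array(s['eef_pos'])
    else:
        a=np.array(c['attitude']); M=R.from_quat(a).as_matrix() if a.size==4 else a.reshape(3,3)
        p=p@M.T+np.array(c['xyz'])
    p[d==0]=np.nan
    return im,d,p
def save(n,im): cv2.imwrite(f'pics/{n}.png',cv2.cvtColor(im,cv2.COLOR_RGB2BGR))
E
python3 - <<'E'
from h import *
print(sensors.observe())
for n in ['top','side']: print({k:np.round(v,4).tolist() for k,v in calibration(n).items() if not isinstance(v,str)})
print(calibration('wrist'))
im,d,p=cloud('top'); save('top0',im); np.save('p0.npy',p); np.save('im0.npy',im)
im2,d,p2=cloud('side'); save('side0',im2)
for q in 'loco collar chimney dome square_block round_block oblong_block slim_block small_round peg_doll spare_wheel glue varnish_tin sanding_block driver brush'.split():
    for r in trace('top',q):
        m=r['pixels']; z=p[m]; z=z[~np.isnan(z[:,0])]
        if len(z): zt=np.percentile(z[:,2],95); t=z[z[:,2]>zt-.006]; print(q,round(r['confidence'],2),r['box'],np.round(np.median(t,0),3),'ext',np.round(np.ptp(t[:,:2],axis=0),3))
E
```

```text
pics
{'t': 0.0, 'joint_positions': array([-1.17041136e+00,  3.53638318e-01,  1.63413902e+00,  1.03351073e-05,
        1.15515901e+00, -2.40976683e-03]), 'dq': array([ 2.68034635e-04, -5.64111402e-04, -1.22829765e-03,  2.30086502e-03,
       -9.74000741e-05,  1.38108499e-03]), 'joint_efforts': array([ 1.06516669e-03, -6.05235171e+01, -3.42059362e+01,  2.09445029e-04,
        9.19329061e-03, -2.36413854e-05]), 'eef_pos': array([ 0.24481068, -0.5745541 ,  0.23056571]), 'eef_rot': array([ 9.79788204e-01,  2.00036554e-01, -1.28175965e-04, -6.59524739e-04]), 'wrist_force': array([-0.05496104, -0.78976152,  1.07352188]), 'moment': array([-0.02476924, -0.02552206, -0.00694076]), 'gripper_force': 0.0, 'opening': 0.9965878067831305}
{'fx': 347.0046, 'fy': 347.0046, 'cx': 259.094, 'cy': 190.3451, 'xyz': [0.3207, -0.0019, 1.1579], 'attitude': [0.0579, -0.055, -0.6996, 0.71]}
{'fx': 389.006, 'fy': 389.006, 'cx': 251.4972, 'cy': 194.3598, 'xyz': [0.4041, -0.6931, 0.8061], 'attitude': [0.3804, -0.0348, -0.0592, 0.9223]}
{'fx': 308.82998509470514, 'fy': 308.82998509470514, 'cx': 250.31577453061016, 
[... 1212 characters left out ...]
90.6, 10.6, 12.3] [0.482 0.232 0.041] ext [0.04  0.036]
spare_wheel 0.55 [154.9, 208.0, 21.3, 22.5] [0.405 0.317 0.01 ] ext [0.066 0.067]
glue 0.75 [140.8, 147.7, 22.0, 17.9] [0.61  0.362 0.129] ext [0.02  0.019]
varnish_tin 0.98 [362.8, 150.0, 24.3, 24.0] [ 0.605 -0.379  0.074] ext [0.063 0.064]
varnish_tin 0.23 [155.2, 209.7, 19.4, 19.1] [0.404 0.316 0.01 ] ext [0.063 0.067]
sanding_block 0.61 [356.1, 182.2, 23.3, 19.6] [ 0.5   -0.362  0.026] ext [0.054 0.066]
driver 0.72 [392.8, 190.9, 13.8, 31.3] [ 0.448 -0.458  0.024] ext [0.096 0.023]
driver 0.56 [183.6, 110.4, 140.8, 64.8] [0.66  0.054 0.171] ext [0.117 0.169]
brush 0.62 [117.7, 157.5, 16.4, 58.7] [0.533 0.457 0.018] ext [0.194 0.045]
```

```bash
python3 - <<'E'
from h import *
im=np.load('im0.npy'); c=im[100:260,110:420]
c=cv2.resize(c,(775,400),interpolation=cv2.INTER_CUBIC); save('top0c',c)
E
```

```text
(no output)
```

View pics/top0c.png

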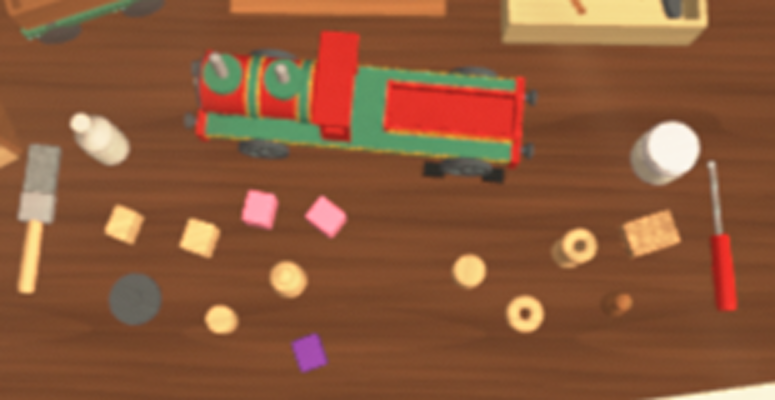

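View pics/side0.png

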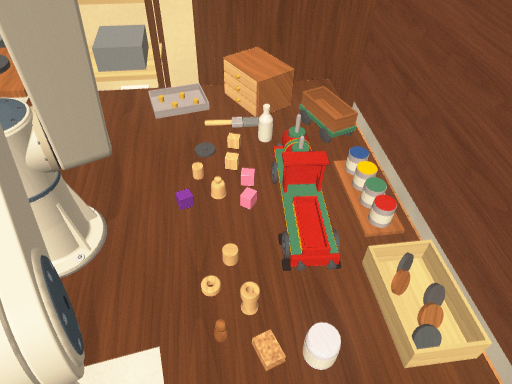

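```bash
cat >> h.py <<'E'
def blobs(im,p,zmin,zmax,amin=15,box=None):
    z=p[...,2]; m=(z>zmin)&(z<zmax)
    if box: m&=(p[...,0]>box[0])&(p[...,0]<box[1])&(p[...,1]>box[2])&(p[...,1]<box[3])
    n,l,s,_=cv2.connectedComponentsWithStats(m.astype(np.uint8),connectivity=4)
    for i in range(1,n):
        if s[i,4]<amin: continue
        q=p[l==i]; r=cv2.minAreaRect((q[:,:2]*1000).astype(np.float32)); c=cv2.minEnclosingCircle((q[:,:2]*1000).astype(np.float32))
        print(s[i,4],'mean',np.round(q.mean(0)*1000,1),'rect',[np.round(a,1) for a in r],'circ',np.round(c[0],1),round(c[1],1),'px',s[i,:2]+s[i,2:4]//2,'rgb',im[l==i].mean(0).astype(int))
def yaw():
    M=R.from_quat(sensors.observe()['eef_rot']).as_matrix(); return np.degrees(np.arctan2(M[1,0],M[0,0]))
def go(x,y,z,yw=None):
    s=sensors.observe(); M=R.from_quat(s['eef_rot']).as_matrix(); y0=yaw()
    if yw is not None:
        print('roll total',round(-(yw-y0)/90,4)); M=R.from_euler('z',yw-y0,degrees=True).as_matrix()@M
    print('now',np.round(s['eef_pos'],4),round(y0,2),'shift',np.round(M.T@(np.array([x,y,z])-s['eef_pos'])/.025,2))
E
python3 - <<'E'
from h import *
im=np.load('im0.npy');p=np.load('p0.npy')
print('roof');blobs(im,p,.166,.178,30,(.5,.8,-.3,.4))
print('floor');blobs(im,p,.06,.077,30,(.5,.8,-.3,.4))
print('seats');blobs(im,p,.149,.162,10,(.5,.8,-.3,.4))
print('spind');blobs(im,p,.18,.215,3,(.5,.8,-.3,.4))
print('bench');blobs(im,p,.036,.046,20,(.28,.56,-.5,.4))
print('collar');blobs(im,p,.016,.024,20,(.28,.56,-.5,.4))
print('tall');blobs(im,p,.05,.09,10,(.28,.56,-.5,.4))
E
```

```text
roof
584 mean [656.9  50.9 171.1] rect [array([658.3,  51. ]), array([ 46.1, 116.5]), np.float64(85.9)] circ [658.2  50.6] 61.1 px [244 131] rgb [221  52  41]
floor
39 mean [790.  377.1  69.1] rect [array([790.4, 375.4]), array([ 4.7, 48.9]), np.float64(23.1)] circ [790.7 375.5] 24.5 px [148 102] rgb [148 102  61]
153 mean [ 775.2 -225.5   68. ] rect [array([ 774. , -234.4]), array([128.5,  28.1]), np.float64(79.5)] circ [ 784.7 -236.3] 64.3 px [333 106] rgb [226 192 123]
33 mean [726.3 140.6  65.2] rect [array([726.2, 140.4]), array([39.7,  9.1]), np.float64(86.9)] circ [728.1 140.3] 19.9 px [219 121] rgb [104  93  83]
1711 mean [636.3  -1.6  64.6] rect [array([655.8,  20.9]), array([424.1, 132.6]), np.float64(85.7)] circ [647.3  20.7] 215.6 px [255 147] rgb [110 138  93]
740 mean [650.  -96.3  69.5] rect [array([649.7, -96.1]), array([160.6,  49.8]), np.float64(85.4)] circ [651.1 -96.7] 82.4 px [291 144] rgb [224  49  40]
32 mean [599.9 349.2  68. ] rect [array([602.1, 351.7]), array([17.5, 46. ]), np.float64(56.1)] circ [607.  358.9] 23.0 px [151 156] rgb [222 199 165]
seats
139 m
[... 2079 characters left out ...]
oat64(2.5)] circ [ 439.  -459.4] 37.5 px [399 212] rgb [198  44  34]
122 mean [ 391.9 -196.1   19.6] rect [array([ 390.9, -195. ]), array([43.4, 42.7]), np.float64(89.1)] circ [ 392.1 -195.9] 23.0 px [320 226] rgb [243 199 125]
tall
146 mean [ 474.4 -254.7   71.2] rect [array([ 475.2, -255. ]), array([39.6, 40.1]), np.float64(44.3)] circ [ 474.8 -256.4] 21.3 px [341 199] rgb [226 179 112]
39 mean [432.5 115.1  59.3] rect [array([432.2, 115.6]), array([17.9, 20.2]), np.float64(46.5)] circ [432.6 115.5] 10.6 px [224 210] rgb [249 214 134]
38 mean [ 407.1 -314.    55.6] rect [array([ 407.9, -314.4]), array([19.6, 19.2]), np.float64(89.6)] circ [ 407.5 -314.7] 11.1 px [359 220] rgb [175 107  60]
```

Emit:
play_rows(
  fingers=[1,1,1,1,1,1,1,1,1,1],
  xyz=[
    [0,0,0],
    [0,0,0],
    [0,0,0],
    [0,0,0],
    [0,0,0],
    [0,0,0],
    [0,0,0],
    [0,0,0],
    [0,0,0],
    [0,0,0],
  ],
  roll=[-0.078,-0.078,-0.078,-0.078,-0.078,-0.078,-0.078,-0.078,-0.077,0],
  squeeze=40,
)

```text
t: 1.73
eef_pos: [0.245, -0.575, 0.2313]
eef_rot: [0.728, 0.685, -0.0, -0.0]
wrist_force: [0.1, 0.8, -0.8]
opening: 1.004
gripper_force: 0.0
```

Emit:
play_rows(
  fingers=[1,1,1,1,1,1,1,1,1],
  xyz=[
    [0.86,0.27,0.11],
    [0.86,0.27,0.11],
    [0.86,0.27,0.11],
    [0.86,0.27,0.11],
    [0.86,0.27,0.11],
    [0.86,0.27,0.11],
    [0.86,0.27,0.11],
    [0.86,0.27,0.11],
    [0.86,0.27,0.11],
  ],
  roll=[0,0,0,0,0,0,0,0,0],
)

```text
t: 2.48
eef_pos: [0.3188, -0.385, 0.2065]
eef_rot: [0.732, 0.681, 0.0, 0.0]
wrist_force: [0.8, 0.3, -0.5]
opening: 1.001
gripper_force: 0.0
```

Emit:
play_rows(
  fingers=[1,1,1,1,1,1,1,1,1,1],
  xyz=[
    [0.86,0.27,0.11],
    [0.86,0.27,0.11],
    [0.86,0.27,0.11],
    [0.86,0.27,0.11],
    [0.86,0.27,0.11],
    [0.86,0.27,0.11],
    [0.86,0.27,0.11],
    [0.86,0.27,0.11],
    [0.86,0.27,0.11],
    [0,0,0],
  ],
  roll=[0,0,0,0,0,0,0,0,0,0],
)

```text
t: 3.32
eef_pos: [0.3926, -0.1943, 0.1815]
eef_rot: [0.731, 0.682, 0.0, -0.001]
wrist_force: [-0.3, -1.3, -0.8]
opening: 1.001
gripper_force: 0.0
```

```bash
python3 - <<'E'
from h import *
im,d,p=cloud('wrist'); save('w1',im)
blobs(im,p,.016,.024,100); go(.391,-.196,.1,86.2)
im,d,p=cloud('top')
print('collar top');blobs(im,p,.016,.024,20,(.28,.56,-.3,.4))
E
```

```text
122 mean [583.3 -92.   21.3] rect [array([582.6, -93.7]), array([14.2, 11.6]), np.float64(55.4)] circ [582.7 -93.4] 8.9 px [455  53] rgb [88 84 79]
1354 mean [ 392.1 -193.8   20.2] rect [array([ 392. , -194.8]), array([45.3, 45.4]), np.float64(46.0)] circ [ 392.  -194.7] 23.0 px [250 175] rgb [252 241 162]
116 mean [ 406.7 -301.    20.4] rect [array([ 407.3, -303. ]), array([11.4, 29.9]), np.float64(89.0)] circ [ 407.2 -308.7] 15.0 px [271 270] rgb [155  85  40]
162 mean [ 601.7 -345.5   19.9] rect [array([ 606.6, -347.2]), array([ 8.7, 44.1]), np.float64(88.1)] circ [ 606.4 -351.6] 22.1 px [446 294] rgb [204 184 151]
roll total -0.0012
now [ 0.3924 -0.1956  0.1817] 86.1 shift [-0.02 -0.05  3.27]
collar top
68 mean [ 394.8 -187.1   19.4] rect [array([ 395.9, -186.8]), array([23.4, 43.2]), np.float64(67.2)] circ [ 393.3 -193. ] 21.7 px [318 225] rgb [232 184 116]
```

View pics/w1.png

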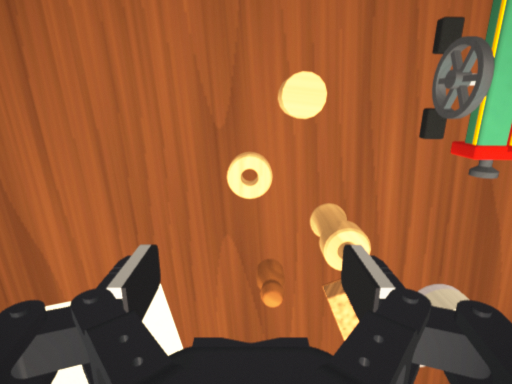

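Emit:
play_rows(
  fingers=[1,1,1,1,1,1,1,1,1,1],
  xyz=[
    [0.04,-0.02,0.85],
    [0,0,0.85],
    [0,0,0.85],
    [0,0,0.85],
    [0,0,0.85],
    [0,0,0.85],
    [0,0,0.85],
    [0,0,0.6],
    [0,0,0.42],
    [0,0,0],
  ],
  roll=[-0.001,0,0,0,0,0,0,0,0,0],
)

```text
t: 4.25
eef_pos: [0.3905, -0.1964, 0.0059]
eef_rot: [0.731, 0.683, -0.001, -0.001]
wrist_force: [-0.1, 0.0, 0.1]
opening: 0.993
gripper_force: 0.0
```

Emit:
play_rows(
  fingers=[-1,-1,-1,-1,-1,-1,-1,-1,-1,-1],
  xyz=[
    [0,0,0],
    [0,0,0],
    [0,0,0],
    [0,0,0],
    [0,0,0],
    [0,0,0],
    [0,0,0],
    [0,0,0],
    [0,0,0],
    [0,0,0],
  ],
  roll=[0,0,0,0,0,0,0,0,0,0],
  squeeze=35,
)

```text
t: 5.08
eef_pos: [0.3923, -0.1964, 0.0086]
eef_rot: [0.73, 0.684, 0.0, 0.001]
wrist_force: [-2.3, -1.8, 6.3]
opening: 0.51
gripper_force: 34.8
```

Emit:
play_rows(
  fingers=[-1,-1,-1,-1,-1,-1,-1,-1,-1,-1,-1,-1],
  xyz=[
    [0,0,-0.3],
    [0,0,-0.9],
    [0,0,-0.9],
    [0,0,-0.9],
    [0,0,-0.9],
    [0,0,-0.9],
    [0,0,-0.9],
    [0,0,-0.9],
    [0,0,-0.9],
    [0,0,-0.9],
    [0,0,-0.9],
    [0,0,-0.9],
  ],
  roll=[0,0,0,0,0,0,0,0,0,0,0,0],
)

```text
t: 6.08
eef_pos: [0.3912, -0.1957, 0.2647]
eef_rot: [0.73, 0.684, 0.0, 0.001]
wrist_force: [-0.0, 0.2, 0.3]
opening: 0.512
gripper_force: 36.2
```

Emit:
play_rows(
  fingers=[-1,-1,-1,-1,-1,-1,-1,-1,-1,-1],
  xyz=[
    [0.8,0.5,-0.1],
    [0.8,0.5,0],
    [0.8,0.5,0],
    [0.8,0.5,0],
    [0.8,0.5,0],
    [0.8,0.5,0],
    [0.8,0.5,0],
    [0.8,0.5,0],
    [0.8,0.5,0],
    [0.8,0.5,0],
  ],
  roll=[0,0,0,0,0,0,0,0,0,0],
)

```text
t: 6.92
eef_pos: [0.5296, -0.0034, 0.266]
eef_rot: [0.73, 0.684, 0.0, 0.0]
wrist_force: [1.4, 0.9, -0.6]
opening: 0.51
gripper_force: 36.3
```

Emit:
play_rows(
  fingers=[-1,-1,-1,-1,-1,-1,-1,-1,-1,-1,-1],
  xyz=[
    [0.8,0.5,0],
    [0.8,0.5,0],
    [0.8,0.5,0],
    [0.8,0.5,0],
    [0.8,0.5,0],
    [0.8,0.5,0],
    [0.8,0.5,0],
    [0.8,0.5,0],
    [0.8,0.5,0],
    [0.8,0.5,0],
    [0,0,0],
  ],
  roll=[0,0,0,0,0,0,0,0,0,0,0],
)

```text
t: 7.83
eef_pos: [0.6686, 0.1901, 0.2658]
eef_rot: [0.729, 0.684, 0.001, -0.0]
wrist_force: [-1.0, -0.7, -1.2]
opening: 0.51
gripper_force: 36.3
```

```bash
python3 - <<'E'
from h import *
im,d,p=cloud('wrist'); save('w2',im); np.save('pw2.npy',p)
print('spindle tips');blobs(im,p,.17,.215,20,(.5,.8,0,.3));print('seats');blobs(im,p,.149,.157,100,(.5,.8,0,.3))
s=sensors.observe(); print(s['eef_pos'],yaw())
print('held');blobs(im,p,s['eef_pos'][2]+.004,s['eef_pos'][2]+.02,100)
E
```

```text
spindle tips
193 mean [668.9 196.1 186.5] rect [array([668.4, 194.5]), array([13.6,  6.3]), np.float64(1.8)] circ [668.5 191.5] 6.8 px [250 193] rgb [129 117 103]
2566 mean [661.   64.7 172.4] rect [array([661. ,  61.8]), array([ 29.6, 104.6]), np.float64(85.6)] circ [661.4  67.3] 52.5 px [251 328] rgb [235  30  16]
seats
1617 mean [669.1 196.7 152.4] rect [array([668.9, 195.7]), array([37.4, 47.5]), np.float64(86.3)] circ [668.7 190.6] 24.0 px [250 182] rgb [ 88 173 110]
314 mean [665.4 135.1 152.2] rect [array([665. , 134.3]), array([13.3, 25.5]), np.float64(78.3)] circ [665.4 136. ] 12.8 px [250 247] rgb [ 88 161 102]
557 mean [659.6  71.7 152.8] rect [array([660.6,  72.1]), array([ 4.8, 98. ]), np.float64(85.4)] circ [660.4  70.1] 49.0 px [250 306] rgb [170  82  68]
[0.6675458  0.18848249 0.26556216] 86.35537801289169
held
7012 mean [669.3 194.4 277.3] rect [array([667.3, 193.7]), array([46.3, 59.6]), np.float64(53.5)] circ [669.5 196.5] 35.4 px [251 250] rgb [222 198 121]
```

View pics/w2.png

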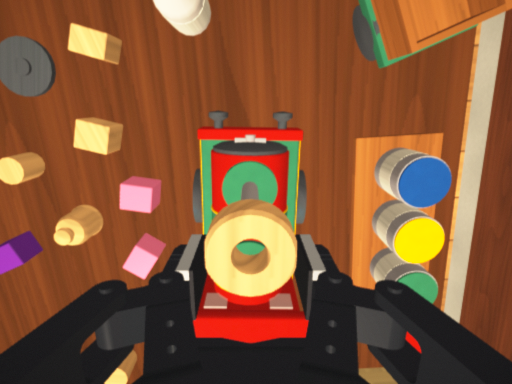

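```bash
cat >> h.py <<'E'
from scipy.optimize import least_squares
def tcloud():
    im,d=snapshot('wrist'); c=calibration('wrist'); v,u=np.mgrid[0:384,0:512]
    p=np.stack([(u-c['cx'])/c['fx']*d,-(v-c['cy'])/c['fy']*d,-d],-1)
    H=np.array(c['hand_eye']); p=p@H[:3,:3].T+H[:3,3]; p[d==0]=np.nan
    return im,p
def circ(P,r=None,c0=None):
    if c0 is None: c0=P.mean(0)
    f=(lambda q:np.hypot(*(P-q[:2]).T)-r) if r else (lambda q:np.hypot(*(P-q[:2]).T)-q[2])
    s=least_squares(f,list(c0)+([] if r else [20.]),loss='soft_l1'); return np.round(s.x,2),np.round(np.sqrt(np.mean(s.fun**2)),2)
def edge(m,p):
    # outer boundary points of a mask, tool frame mm
    c=max(cv2.findContours(m.astype(np.uint8),cv2.RETR_EXTERNAL,cv2.CHAIN_APPROX_NONE)[0],key=len)[:,0]
    return p[c[:,1],c[:,0]]*1000
E
python3 - <<'E'
from h import *
E=np.array([sensors.observe()['eef_pos'] for _ in range(3)]);print(E)
im,p=tcloud(); z=p[...,2]
hsv=cv2.cvtColor(im,cv2.COLOR_RGB2HSV)
h=(z<-.006)&(z>-.02)&(np.abs(p[...,1])<.024)&(hsv[...,1]>60)&(hsv[...,0]>10)&(hsv[...,0]<35)
print('z held',np.nanpercentile(z[h]*1000,[5,50,95]))
top=h&(np.abs(z-np.nanmedian(z[h]))<.003)
e=edge(top,p); print('collar outer',circ(e[:,:2]),circ(e[:,:2],23))
seatz=z[185,235]; print('seatz',seatz)
s=(np.abs(z-seatz)<.004)&(hsv[...,0]>45)&(hsv[...,0]<90)&(np.abs(p[...,1])<.03)
_,l,st,_=cv2.connectedComponentsWithStats(s.astype(np.uint8)); s=l==l[185,235]
e=edge(s,p); e=e[e[:,0]>np.nanmean(e[:,0])]; print('seat',len(e),circ(e[:,:2],24),circ(e[:,:2]))
sp=(z>-.1)&(z<seatz-.01)&(z>.02)&(np.abs(p[...,1])<.02)&(p[...,0]>-.02)
q=p[sp]*1000; print('spindle y',len(q),(np.percentile(q[:,1],2)+np.percentile(q[:,1],98))/2,q.min(0),q.max(0))
E
```

```text
[[0.6675458  0.18848249 0.26556216]
 [0.6675458  0.18848249 0.26556216]
 [0.6675458  0.18848249 0.26556216]]
z held [-12.69111646 -11.59579885  -8.90394003]
collar outer (array([ 2.02,  0.44, 22.52]), np.float64(0.46)) (array([1.9 , 0.45]), np.float64(0.66))
seatz 0.1130109209740458
seat 86 (array([0.55, 0.56]), np.float64(6.89)) (array([ 1.77,  0.58, 23.05]), np.float64(6.92))
spindle y 272 0.92556297834629 [ 2.21602556 -5.95421372 60.28119906] [  9.44089327   7.90761003 102.56509425]
```

Emit:
play_rows(
  fingers=[-1,-1,-1,-1,-1,-1,-1,-1,-1,-1],
  xyz=[
    [0.016,0.02,0.4],
    [0,0,0.4],
    [0,0,0.4],
    [0,0,0.4],
    [0,0,0.2],
    [0,0,0.2],
    [0,0,0.2],
    [0,0,0.2],
    [0,0,0],
    [0,0,0],
  ],
  roll=[0,0,0,0,0,0,0,0,0,0],
)

```text
t: 8.77
eef_pos: [0.6677, 0.1873, 0.2049]
eef_rot: [0.73, 0.684, -0.0, -0.0]
wrist_force: [0.3, -0.5, -0.0]
opening: 0.511
gripper_force: 36.2
```

```bash
python3 - <<'E'
from h import *
im,p=tcloud(); save('w3',im[130:330,130:370].repeat(2,0).repeat(2,1))
E
```

```text
(no output)
```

View pics/w3.png

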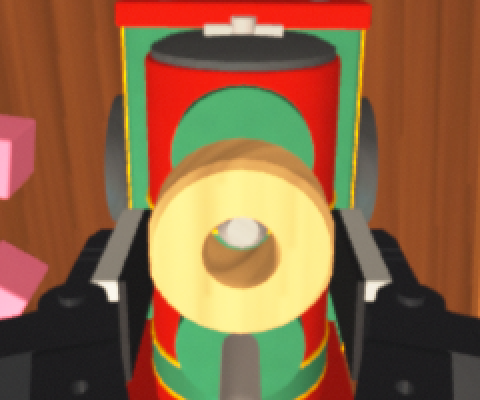

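Emit:
play_rows(
  fingers=[-1,-1,-1,-1,-1,-1,-1,-1,-1,-1],
  xyz=[
    [0,0,0.2],
    [0,0,0.2],
    [0,0,0.2],
    [0,0,0.2],
    [0,0,0.2],
    [0,0,0.2],
    [0,0,0.2],
    [0,0,0.2],
    [0,0,0.06],
    [0,0,0],
  ],
  roll=[0,0,0,0,0,0,0,0,0,0],
)

```text
t: 9.65
eef_pos: [0.6675, 0.1874, 0.1628]
eef_rot: [0.73, 0.684, -0.0, -0.0]
wrist_force: [1.4, 1.7, -1.6]
opening: 0.51
gripper_force: 36.2
```

Emit:
play_rows(
  fingers=[-1,-1,-1],
  xyz=[
    [0,0,0.06],
    [0,0,0.03],
    [0,0,0],
  ],
  roll=[0,0,0],
)

```text
t: 9.9
eef_pos: [0.6679, 0.1873, 0.1614]
eef_rot: [0.73, 0.684, 0.0, 0.0]
wrist_force: [1.0, 0.7, -2.4]
opening: 0.515
gripper_force: 36.2
```

Emit:
play_rows(
  fingers=[-1,-1,-1],
  xyz=[
    [0,0,0.05],
    [0,0,0.04],
    [0,0,0],
  ],
  roll=[0,0,0],
)

```text
t: 10.15
eef_pos: [0.6679, 0.1873, 0.1607]
eef_rot: [0.73, 0.684, 0.0, 0.0]
wrist_force: [-4.5, 0.3, 9.7]
opening: 0.511
gripper_force: 37.3
```

Emit:
play_rows(
  fingers=[0.2,0.4,0.5,0.5,0.5,0.5,0.5,0.5,0.5,0.5,0.5,0.5],
  xyz=[
    [0,0,0],
    [0,0,0],
    [0,0,0],
    [0,0,0],
    [0,0,0],
    [0,0,0],
    [0,0,-0.4],
    [0,0,-0.8],
    [0,0,-0.9],
    [0,0,-0.9],
    [0,0,-0.9],
    [0,0,0],
  ],
  roll=[0,0,0,0,0,0,0,0,0,0,0,0],
)

```text
t: 11.15
eef_pos: [0.6701, 0.1879, 0.2628]
eef_rot: [0.73, 0.684, 0.003, 0.002]
wrist_force: [1.6, -0.2, 1.2]
opening: 0.745
gripper_force: 0.0
```

```bash
python3 - <<'E'
from h import *
im,d,p=cloud('wrist')
print('collar');blobs(im,p,.166,.178,100,(.6,.73,.15,.23));print('seat');blobs(im,p,.149,.157,100,(.6,.73,.08,.23))
im,d,p=cloud('top')
print('collar');blobs(im,p,.166,.178,20,(.6,.73,.15,.23))
print('chimney');blobs(im,p,.05,.09,10,(.28,.56,-.5,.4))
go(.4748,-.2555,.26)
E
```

```text
collar
2041 mean [668.7 191.7 172.2] rect [array([668.5, 189.1]), array([45.9, 44.9]), np.float64(86.5)] circ [668.6 189. ] 23.1 px [247 193] rgb [249 232 147]
seat
284 mean [670.3 207.4 152.5] rect [array([670.6, 202.9]), array([23.1, 47. ]), np.float64(82.5)] circ [669.4 193.6] 23.6 px [248 173] rgb [118 168 107]
1581 mean [663.3 120.8 152.5] rect [array([663.2, 117.9]), array([46.3, 47.2]), np.float64(83.4)] circ [662.9 116.9] 24.3 px [247 263] rgb [ 92 186 121]
collar
chimney
143 mean [ 474.5 -254.7   71.3] rect [array([ 475.2, -255.1]), array([39.5, 40.2]), np.float64(44.8)] circ [ 474.7 -256.4] 21.3 px [341 199] rgb [216 166 103]
39 mean [ 406.5 -314.3   55.2] rect [array([ 406.3, -315. ]), array([20.5, 18.8]), np.float64(55.5)] circ [ 406.4 -315. ] 11.4 px [359 221] rgb [161  97  54]
now [0.6683 0.1874 0.2583] 86.26 shift [-18.18  -6.57  -0.1 ]
```

Emit:
play_rows(
  fingers=[0.6,0.6,0.6,0.6,0.6,0.6,0.6,0.6,0.6,0.6,0.6],
  xyz=[
    [-0.86,-0.31,0],
    [-0.86,-0.31,0],
    [-0.86,-0.31,0],
    [-0.86,-0.31,0],
    [-0.86,-0.31,0],
    [-0.86,-0.31,0],
    [-0.86,-0.31,0],
    [-0.86,-0.31,0],
    [-0.86,-0.31,0],
    [-0.86,-0.31,0],
    [-0.86,-0.31,0],
  ],
  roll=[0,0,0,0,0,0,0,0,0,0,0],
)

```text
t: 12.17
eef_pos: [0.5659, -0.0441, 0.2554]
eef_rot: [0.73, 0.684, -0.001, -0.001]
wrist_force: [-0.0, 0.5, 0.6]
opening: 0.802
gripper_force: 0.0
```

Emit:
play_rows(
  fingers=[0.6,0.6,0.6,0.6,0.6,0.6,0.6,0.6,0.6,0.6,0.6,0.6],
  xyz=[
    [-0.86,-0.31,0],
    [-0.86,-0.31,0],
    [-0.86,-0.31,0],
    [-0.86,-0.31,0],
    [-0.86,-0.31,0],
    [-0.86,-0.31,0],
    [-0.86,-0.31,0],
    [-0.86,-0.31,0],
    [-0.86,-0.31,0],
    [-0.86,-0.31,0.6],
    [-0.1,-0.06,0.8],
    [0,0,0],
  ],
  roll=[0,0,0,0,0,0,0,0,0,0,0,0],
)

```text
t: 13.17
eef_pos: [0.4712, -0.2549, 0.2176]
eef_rot: [0.73, 0.683, -0.001, -0.003]
wrist_force: [0.2, -0.3, -0.1]
opening: 0.803
gripper_force: 0.0
```

```bash
python3 - <<'E'
from h import *
im,d,p=cloud('wrist')
print('chimney');blobs(im,p,.068,.08,100,(.4,.55,-.32,-.2)); go(.4748,-.2555,.052,86.2)
E
```

```text
chimney
1275 mean [ 475.5 -253.8   74.9] rect [array([ 475.2, -254.7]), array([41.6, 41.2]), np.float64(42.9)] circ [ 475.4 -254.9] 21.1 px [256 179] rgb [234 191 104]
roll total -0.0003
now [ 0.4722 -0.2545  0.2193] 86.17 shift [-0.05  0.14  6.69]
```

Emit:
play_rows(
  fingers=[0.6,0.6,0.6,0.6,0.6,0.6,0.6,0.6,0.6,0.6],
  xyz=[
    [-0.02,0.12,0.8],
    [0,0,0.8],
    [0,0,0.8],
    [0,0,0.8],
    [0,0,0.8],
    [0,0,0.8],
    [0,0,0.8],
    [0,0,0.7],
    [0,0,0.3],
    [0,0,0],
  ],
  roll=[0,0,0,0,0,0,0,0,0,0],
)

```text
t: 14.05
eef_pos: [0.4767, -0.2547, 0.0554]
eef_rot: [0.73, 0.684, -0.0, -0.001]
wrist_force: [-0.6, 0.2, -0.9]
opening: 0.798
gripper_force: 0.0
```

Emit:
play_rows(
  fingers=[-1,-1,-1,-1,-1,-1,-1,-1],
  xyz=[
    [0,0,0],
    [0,0,0],
    [0,0,0],
    [0,0,0],
    [0,0,0],
    [0,0,0],
    [0,0,0],
    [0,0,0],
  ],
  roll=[0,0,0,0,0,0,0,0],
  squeeze=40,
)

```text
t: 14.72
eef_pos: [0.478, -0.2562, 0.058]
eef_rot: [0.73, 0.684, 0.0, 0.001]
wrist_force: [-1.5, -0.3, 6.4]
opening: 0.476
gripper_force: 40.1
```

Emit:
play_rows(
  fingers=[-1,-1,-1,-1,-1,-1,-1,-1,-1,-1,-1,-1],
  xyz=[
    [0,0,-0.3],
    [0,0,-0.9],
    [0,0,-0.9],
    [0,0,-0.9],
    [0,0,-0.9],
    [0,0,-0.9],
    [0,0,-0.9],
    [0,0,-0.9],
    [0,0,-0.9],
    [0,0,-0.9],
    [0,0,-0.9],
    [0,0,-0.9],
  ],
  roll=[0,0,0,0,0,0,0,0,0,0,0,0],
)

```text
t: 15.72
eef_pos: [0.4768, -0.2556, 0.3136]
eef_rot: [0.73, 0.684, 0.0, 0.0]
wrist_force: [0.4, -0.7, 0.3]
opening: 0.48
gripper_force: 40.5
```

```bash
python3 - <<'E'
from h import *
print(sensors.observe()['opening'],sensors.observe()['gripper_force']);go(.668,.1885,.31,86.2)
E
```

```text
0.4800526562483946 40.52529143518768
roll total 0.0006
now [ 0.4768 -0.2556  0.3136] 86.26 shift [18.23  6.45  0.14]
```

Emit:
play_rows(
  fingers=[-1,-1,-1,-1,-1,-1,-1,-1,-1,-1,-1],
  xyz=[
    [0.86,0.3,0],
    [0.86,0.3,0],
    [0.86,0.3,0],
    [0.86,0.3,0],
    [0.86,0.3,0],
    [0.86,0.3,0],
    [0.86,0.3,0],
    [0.86,0.3,0],
    [0.86,0.3,0],
    [0.86,0.3,0],
    [0.86,0.3,0],
  ],
  roll=[0,0,0,0,0,0,0,0,0,0,0],
)

```text
t: 16.63
eef_pos: [0.575, -0.024, 0.3125]
eef_rot: [0.73, 0.684, 0.0, 0.0]
wrist_force: [0.2, 0.4, -1.2]
opening: 0.476
gripper_force: 40.5
```

Emit:
play_rows(
  fingers=[-1,-1,-1,-1,-1,-1,-1,-1,-1,-1,-1,-1],
  xyz=[
    [0.86,0.3,0],
    [0.86,0.3,0],
    [0.86,0.3,0],
    [0.86,0.3,0],
    [0.86,0.3,0],
    [0.86,0.3,0],
    [0.86,0.3,0],
    [0.86,0.3,0],
    [0.86,0.3,0],
    [0.86,0.3,0],
    [0.16,0.15,0],
    [0,0,0],
  ],
  roll=[0,0,0,0,0,0,0,0,0,0,0,0],
)

```text
t: 17.63
eef_pos: [0.6681, 0.1895, 0.3119]
eef_rot: [0.729, 0.684, 0.0, 0.0]
wrist_force: [-0.4, -0.4, -0.0]
opening: 0.479
gripper_force: 40.5
```

```bash
python3 - <<'E'
from h import *
print(sensors.observe()['eef_pos'])
im,p=tcloud(); save('w4',im); z=p[...,2]
hsv=cv2.cvtColor(im,cv2.COLOR_RGB2HSV)
wood=(hsv[...,1]>60)&(hsv[...,0]>10)&(hsv[...,0]<35)&(np.abs(p[...,1])<.026)&(np.abs(p[...,0])<.04)
h=wood&(z<-.01)&(z>-.035); zt=np.nanmedian(z[h]); print('top z',zt)
e=edge(h&(np.abs(z-zt)<.003),p); print('cap',circ(e[:,:2]),circ(e[:,:2],21))
c=wood&(z>.10)&(z<.16); q=p[c]*1000; print('collar',len(q),np.nanmedian(q,0))
e=edge(c,p); print(circ(e[e[:,0]>0][:,:2],23), e.min(0),e.max(0))
sp=(z>.06)&(z<.135)&(np.abs(p[...,1])<.02)&~c&(p[...,0]>-.02)&(p[...,0]<.03)
q=p[sp]*1000; print('spindle',len(q),np.percentile(q,[1,99],axis=0))
E
```

```text
[0.66810488 0.18948511 0.31186071]
top z -0.017718567024524304
cap (array([ 0.94,  0.55, 20.61]), np.float64(0.38)) (array([0.87, 0.55]), np.float64(0.54))
collar 1106 [  9.23700142   1.88851809 139.73290108]
(array([-1.87,  0.52]), np.float64(7.86)) [-12.61238082 -23.08914211 107.63197662] [ 22.51365098  24.08743562 159.981471  ]
spindle 80 [[  4.40859896  -5.479486   107.38707931]
 [  8.1468291    6.3802045  132.95327233]]
```

View pics/w4.png

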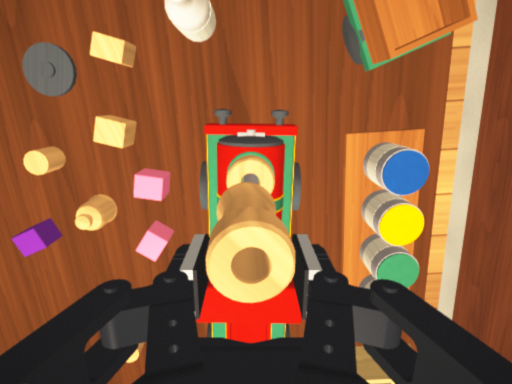

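Emit:
play_rows(
  fingers=[-1,-1,-1,-1,-1,-1,-1,-1,-1,-1],
  xyz=[
    [0.016,0,0.4],
    [0,0,0.4],
    [0,0,0.4],
    [0,0,0.4],
    [0,0,0.2],
    [0,0,0.2],
    [0,0,0.2],
    [0,0,0.2],
    [0,0,0],
    [0,0,0],
  ],
  roll=[0,0,0,0,0,0,0,0,0,0],
)

```text
t: 18.52
eef_pos: [0.6688, 0.1887, 0.2511]
eef_rot: [0.73, 0.684, 0.001, 0.001]
wrist_force: [6.1, 1.5, -4.5]
opening: 0.479
gripper_force: 40.6
```

Emit:
play_rows(
  fingers=[-1,-1,-1,-1,-1,-1,-1],
  xyz=[
    [0,0.02,0.15],
    [0,0.02,0.15],
    [0,0,0.15],
    [0,0,0.15],
    [0,0,0.15],
    [0,0,0.05],
    [0,0,0],
  ],
  roll=[0,0,0,0,0,0,0],
)

```text
t: 19.1
eef_pos: [0.669, 0.1886, 0.2311]
eef_rot: [0.73, 0.684, 0.0, 0.0]
wrist_force: [5.7, 1.0, -2.4]
opening: 0.476
gripper_force: 40.8
```

Emit:
play_rows(
  fingers=[-1,-1,-1,-1],
  xyz=[
    [0,0,0.06],
    [0,0,0.06],
    [0,0,0.03],
    [0,0,0],
  ],
  roll=[0,0,0,0],
)

```text
t: 19.43
eef_pos: [0.6692, 0.1891, 0.2299]
eef_rot: [0.73, 0.684, 0.001, 0.0]
wrist_force: [0.5, 1.6, 11.9]
opening: 0.477
gripper_force: 42.3
```

Seated (contact 12 N). Release, back off, check.

Emit:
play_rows(
  fingers=[0,0.3,0.5,0.5,0.5,0.5,0.5,0.5,0.5,0.5,0.5,0.5],
  xyz=[
    [0,0,0],
    [0,0,0],
    [0,0,0],
    [0,0,0],
    [0,0,0],
    [0,0,0],
    [0,0,-0.4],
    [0,0,-0.8],
    [0,0,-0.9],
    [0,0,-0.9],
    [0,0,-0.9],
    [0,0,0],
  ],
  roll=[0,0,0,0,0,0,0,0,0,0,0,0],
)

```text
t: 20.43
eef_pos: [0.6708, 0.1891, 0.3316]
eef_rot: [0.73, 0.684, 0.003, 0.002]
wrist_force: [-0.0, 0.5, -0.0]
opening: 0.747
gripper_force: 0.0
```

```bash
python3 - <<'E'
from h import *
im,d,p=cloud('wrist')
print('chimney');blobs(im,p,.235,.255,100,(.6,.73,.15,.23))
im,d,p=cloud('top')
print('ch');blobs(im,p,.23,.26,20,(.6,.73,.1,.25))
print('dome');blobs(im,p,.05,.09,10,(.28,.56,-.5,.4));print('42');blobs(im,p,.036,.046,20,(.28,.56,-.5,.4))
go(.4328,.1155,.26)
E
```

```text
chimney
2039 mean [667.4 192.  246.5] rect [array([667.2, 190.7]), array([41.5, 41.5]), np.float64(0.9)] circ [667.4 190.3] 21.3 px [245 195] rgb [245 221 136]
ch
dome
44 mean [ 406.8 -313.5   55.1] rect [array([ 406.7, -314.4]), array([20.7, 21. ]), np.float64(35.4)] circ [ 407.1 -313.9] 11.9 px [359 221] rgb [155  94  52]
42
123 mean [514.7  66.4  41.1] rect [array([514.9,  66.5]), array([40. , 33.5]), np.float64(53.7)] circ [514.6  66.9] 24.1 px [240 186] rgb [248 145 157]
118 mean [ 445.1 -121.3   41.4] rect [array([ 444.8, -120.9]), array([38.9, 35.8]), np.float64(2.4)] circ [ 444.9 -121.4] 19.7 px [298 208] rgb [232 182 113]
now [0.6693 0.1887 0.327 ] 86.26 shift [-3.54 -9.25  2.65]
```

Emit:
play_rows(
  fingers=[0.6,0.6,0.6,0.6,0.6,0.6,0.6,0.6,0.6,0.6,0.6,0.6],
  xyz=[
    [-0.32,-0.84,0],
    [-0.32,-0.84,0],
    [-0.32,-0.84,0],
    [-0.32,-0.84,0.6],
    [-0.32,-0.84,0.7],
    [-0.32,-0.84,0.7],
    [-0.32,-0.84,0.7],
    [-0.32,-0.84,0.7],
    [-0.32,-0.84,0.7],
    [-0.32,-0.84,0.7],
    [-0.32,-0.84,0.7],
    [0,0,0],
  ],
  roll=[0,0,0,0,0,0,0,0,0,0,0,0],
)

```text
t: 21.53
eef_pos: [0.4255, 0.1139, 0.1836]
eef_rot: [0.73, 0.684, -0.005, -0.002]
wrist_force: [-0.7, 0.4, -0.3]
opening: 0.804
gripper_force: 0.0
```

```bash
python3 - <<'E'
from h import *
im,d,p=cloud('wrist'); 
print('dome');blobs(im,p,.056,.068,40,(.3,.56,0,.3));blobs(im,p,.034,.046,100,(.3,.56,0,.4)); go(.4328,.1155,.01,86.2)
E
```

```text
dome
436 mean [433.4 119.2  61.5] rect [array([433.4, 118.5]), array([20.1, 20.5]), np.float64(48.4)] circ [433.2 118.1] 10.8 px [260 179] rgb [254 243 165]
2202 mean [484.2 234.9  42.1] rect [array([484.8, 235. ]), array([34.2, 40.1]), np.float64(72.7)] circ [484.6 235.1] 25.2 px [313  35] rgb [254 247 171]
1237 mean [378.7 201.3  42.2] rect [array([378.5, 201.1]), array([32.8, 33.3]), np.float64(40.6)] circ [378.2 201.2] 16.9 px [192  86] rgb [254 247 168]
1754 mean [522.9 157.5  42.1] rect [array([523.9, 156.9]), array([34. , 40.3]), np.float64(78.3)] circ [523.7 157.2] 24.9 px [357 126] rgb [254 208 227]
904 mean [433.4 122.1  42.5] rect [array([433.1, 118.3]), array([41.3, 41.1]), np.float64(41.4)] circ [433.3 118.1] 21.0 px [260 173] rgb [248 224 142]
1413 mean [338.4  87.1  42. ] rect [array([337.5,  85.6]), array([40.4, 34.4]), np.float64(20.9)] circ [337.5  85.9] 24.9 px [165 212] rgb [205  79 218]
1422 mean [513.9  70.3  41.9] rect [array([514.6,  68.8]), array([40. , 34.2]), np.float64(53.5)] circ [514.7  69.1] 25.0 px [345 217] rgb [251 200 220]
roll total 0.0006
now [0.4287 0.1148 0.1855] 86.26 shift [0.05 0.2  7.02]
```

Emit:
play_rows(
  fingers=[0.6,0.6,0.6,0.6,0.6,0.6,0.6,0.6,0.6,0.6],
  xyz=[
    [0.08,0.17,0.8],
    [0,0,0.8],
    [0,0,0.8],
    [0,0,0.8],
    [0,0,0.8],
    [0,0,0.8],
    [0,0,0.8],
    [0,0,0.8],
    [0,0,0.6],
    [0,0,0],
  ],
  roll=[0,0,0,0,0,0,0,0,0,0],
)

```text
t: 22.42
eef_pos: [0.4362, 0.1174, 0.0105]
eef_rot: [0.73, 0.684, -0.002, -0.001]
wrist_force: [-0.3, 0.6, 0.2]
opening: 0.796
gripper_force: 0.0
```

Emit:
play_rows(
  fingers=[-1,-1,-1,-1,-1,-1,-1,-1],
  xyz=[
    [0,0,0],
    [0,0,0],
    [0,0,0],
    [0,0,0],
    [0,0,0],
    [0,0,0],
    [0,0,0],
    [0,0,0],
  ],
  roll=[0,0,0,0,0,0,0,0],
  squeeze=40,
)

```text
t: 23.08
eef_pos: [0.438, 0.1179, 0.0138]
eef_rot: [0.73, 0.684, 0.001, 0.001]
wrist_force: [-0.1, -0.1, 7.4]
opening: 0.479
gripper_force: 41.1
```

Emit:
play_rows(
  fingers=[-1,-1,-1,-1,-1,-1,-1,-1,-1,-1,-1,-1],
  xyz=[
    [0,0,-0.3],
    [0,0,-0.9],
    [0,0,-0.9],
    [0,0,-0.9],
    [0,0,-0.9],
    [0,0,-0.9],
    [0,0,-0.9],
    [0,0,-0.9],
    [0,0,-0.9],
    [0,0,-0.9],
    [0,0,-0.9],
    [0,0,0],
  ],
  roll=[0,0,0,0,0,0,0,0,0,0,0,0],
)

```text
t: 24.08
eef_pos: [0.4389, 0.1181, 0.2499]
eef_rot: [0.73, 0.684, 0.003, 0.002]
wrist_force: [1.1, -0.5, 1.3]
opening: 0.479
gripper_force: 40.8
```

```bash
python3 - <<'E'
from h import *
print(sensors.observe()['opening'],sensors.observe()['gripper_force']);go(.663,.1146,.25,86.2)
E
```

```text
0.4794437373168123 40.77536467462778
roll total 0.0006
now [0.4389 0.1181 0.2499] 86.26 shift [0.46 8.95 0.06]
```

Emit:
play_rows(
  fingers=[-1,-1,-1,-1,-1,-1,-1,-1,-1,-1,-1,-1],
  xyz=[
    [0.04,0.81,0],
    [0.04,0.81,0],
    [0.04,0.81,0],
    [0.04,0.81,0],
    [0.04,0.81,0],
    [0.04,0.81,0],
    [0.04,0.81,0],
    [0.04,0.81,0],
    [0.04,0.81,0],
    [0.04,0.81,0],
    [0.04,0.81,0],
    [0,0,0],
  ],
  roll=[0,0,0,0,0,0,0,0,0,0,0,0],
)

```text
t: 25.08
eef_pos: [0.6625, 0.1138, 0.2447]
eef_rot: [0.73, 0.683, 0.0, 0.0]
wrist_force: [-0.5, 0.2, -0.9]
opening: 0.486
gripper_force: 40.8
```

```bash
python3 - <<'E'
from h import *
print(sensors.observe()['eef_pos'],yaw())
im,p=tcloud(); save('w5',im); np.save('pw5.npy',p); np.save('im5.npy',im)
E
```

```text
[0.66251939 0.11376751 0.24471861] 86.23136301116573
```

View pics/w5.png

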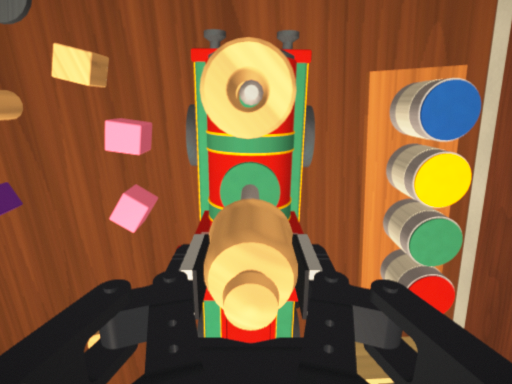

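```bash
python3 - <<'E'
from h import *
im=np.load('im5.npy'); p=np.load('pw5.npy')*1000; z=p[...,2]; hsv=cv2.cvtColor(im,cv2.COLOR_RGB2HSV)
def cc(m,v,u):
    _,l=cv2.connectedComponents(m.astype(np.uint8)); return l==l[v,u]
print('z',z[300,250],z[87,215],z[185,230],z[193,250])
k=cc(np.abs(z-z[300,250])<2.5,300,250); e=edge(k,p/1000); print('knob',k.sum(),circ(e[:,:2]),circ(e[:,:2],10))
c=cc(np.abs(z-z[87,215])<4,87,215); e=edge(c,p/1000); print('cap',c.sum(),circ(e[:,:2]),circ(e[:,:2],21))
s=cc((np.abs(z-z[185,230])<3)&(hsv[...,0]>45)&(hsv[...,0]<90),185,230); e=edge(s,p/1000)
for it in range(1): e=e[e[:,0]>3]
print('seat',s.sum(),circ(e[:,:2],24),e.min(0),e.max(0))
sp=(z<z[185,230]-5)&(z>40)&(np.abs(p[...,1])<12)&(p[...,0]>-15)&(p[...,0]<25)&(hsv[...,1]<60)
q=p[sp]; print('spindle',sp.sum(),np.percentile(q,[0,2,50,98,100],axis=0).round(1))
b=(z<-5)&(z>-34)&(np.abs(p[...,1])<25)&(np.abs(p[...,0])<30)&(hsv[...,0]>10)&(hsv[...,0]<35)&(hsv[...,1]>60)
q=p[b]; print('body',np.percentile(q,[0,1,50,99,100],axis=0).round(1))
sl=b&(z>-24)&(z<-10); q=p[sl]; print(q[:,0].max())
E
```

```text
z -47.75038326912887 -3.574429134775625 93.42022527843235 65.31265188367935
knob 2108 (array([-0.02,  0.49,  9.92]), np.float64(0.29)) (array([-0.04,  0.49]), np.float64(0.3))
cap 6327 (array([76.71, -0.33, 20.67]), np.float64(0.17)) (array([76.7 , -0.33]), np.float64(0.37))
seat 1672 (array([ 1.64, -0.26]), np.float64(7.54)) [  3.00988385 -22.96122082  90.74270097] [26.20802827 22.99361779 96.00004379]
spindle 187 [[ 3.3 -6.7 58. ]
 [ 6.  -6.  58.9]
 [ 9.1  0.1 72.2]
 [10.   5.8 87. ]
 [10.1  6.1 88.1]]
body [[-14.1 -23.  -34. ]
 [-10.2 -20.1 -33.6]
 [ 11.4   0.3 -29.4]
 [ 20.7  20.6  -5.9]
 [ 21.1  21.2  -5. ]]
21.1366105825819
```

Emit:
play_rows(
  fingers=[-1,-1,-1,-1,-1,-1,-1,-1,-1,-1],
  xyz=[
    [0.11,-0.026,0.3],
    [0,0,0.3],
    [0,0,0.3],
    [0,0,0.3],
    [0,0,0.2],
    [0,0,0.2],
    [0,0,0.2],
    [0,0,0.2],
    [0,0,0],
    [0,0,0],
  ],
  roll=[0,0,0,0,0,0,0,0,0,0],
)

```text
t: 25.97
eef_pos: [0.6607, 0.1169, 0.195]
eef_rot: [0.73, 0.684, 0.001, 0.001]
wrist_force: [4.7, 0.7, -4.9]
opening: 0.474
gripper_force: 41.0
```

Emit:
play_rows(
  fingers=[-1,-1,-1,-1,-1,-1,-1,-1],
  xyz=[
    [0,0.02,0.2],
    [0,0,0.2],
    [0,0,0.2],
    [0,0,0.15],
    [0,0,0.15],
    [0,0,0.1],
    [0,0,0.05],
    [0,0,0],
  ],
  roll=[0,0,0,0,0,0,0,0],
)

```text
t: 26.63
eef_pos: [0.6609, 0.1169, 0.169]
eef_rot: [0.73, 0.684, 0.001, 0.001]
wrist_force: [7.0, 0.4, -0.1]
opening: 0.481
gripper_force: 41.3
```

Emit:
play_rows(
  fingers=[-1,-1,-1,-1],
  xyz=[
    [0,0,0.06],
    [0,0,0.05],
    [0,0,0.04],
    [0,0,0],
  ],
  roll=[0,0,0,0],
)

```text
t: 26.97
eef_pos: [0.661, 0.117, 0.1659]
eef_rot: [0.73, 0.684, 0.001, 0.001]
wrist_force: [4.7, 0.9, 3.9]
opening: 0.481
gripper_force: 41.7
```

Emit:
play_rows(
  fingers=[-1,-1,-1],
  xyz=[
    [0,0,0.04],
    [0,0,0.02],
    [0,0,0],
  ],
  roll=[0,0,0],
)

```text
t: 27.22
eef_pos: [0.6611, 0.117, 0.1658]
eef_rot: [0.73, 0.684, 0.001, 0.001]
wrist_force: [0.9, -0.0, 15.0]
opening: 0.479
gripper_force: 42.7
```

Emit:
play_rows(
  fingers=[0,0.3,0.5,0.5,0.5,0.5,0.5,0.5,0.5,0.5,0.5,0.5],
  xyz=[
    [0,0,0],
    [0,0,0],
    [0,0,0],
    [0,0,0],
    [0,0,0],
    [0,0,0],
    [0,0,-0.4],
    [0,0,-0.8],
    [0,0,-0.9],
    [0,0,-0.9],
    [0,0,-0.9],
    [0,0,-0.9],
  ],
  roll=[0,0,0,0,0,0,0,0,0,0,0,0],
)

```text
t: 28.22
eef_pos: [0.6598, 0.1167, 0.2857]
eef_rot: [0.73, 0.684, 0.0, 0.0]
wrist_force: [0.3, -0.1, -0.1]
opening: 0.751
gripper_force: 0.0
```

```bash
python3 - <<'E'
from h import *
im,d,p=cloud('wrist')
print('dome');blobs(im,p,.205,.222,100,(.6,.73,.08,.15));print('ch');blobs(im,p,.235,.255,100,(.6,.73,.15,.23))
im,d,p=cloud('top')
print('42');blobs(im,p,.036,.046,20,(.28,.56,-.5,.4))
go(.445,-.121,.25)
E
```

```text
dome
660 mean [661.6 118.3 213.2] rect [array([661.5, 117.1]), array([20.5, 21.1]), np.float64(86.8)] circ [661.6 117.1] 10.9 px [252 201] rgb [249 222 132]
ch
3809 mean [667.3 190.9 247. ] rect [array([667.4, 190.3]), array([41.4, 41.6]), np.float64(87.5)] circ [667.3 190.3] 21.0 px [255  96] rgb [248 222 131]
42
112 mean [ 445.  -121.    41.2] rect [array([ 445. , -120.6]), array([38.9, 35.6]), np.float64(0.1)] circ [ 445.2 -121.7] 19.7 px [298 208] rgb [237 188 117]
now [0.6619 0.1171 0.2891] 86.26 shift [-10.07  -8.05   1.49]
```

Emit:
play_rows(
  fingers=[0.6,0.6,0.6,0.6,0.6,0.6,0.6,0.6,0.6,0.6,0.6,0.6],
  xyz=[
    [-0.84,-0.67,0],
    [-0.84,-0.67,0],
    [-0.84,-0.67,0],
    [-0.84,-0.67,0],
    [-0.84,-0.67,0],
    [-0.84,-0.67,0],
    [-0.84,-0.67,0],
    [-0.84,-0.67,0.5],
    [-0.84,-0.67,0.7],
    [-0.84,-0.67,0.7],
    [-0.84,-0.67,0.7],
    [-0.84,-0.67,0.7],
  ],
  roll=[0,0,0,0,0,0,0,0,0,0,0,0],
)

```text
t: 29.32
eef_pos: [0.4417, -0.1222, 0.2007]
eef_rot: [0.73, 0.684, 0.0, 0.0]
wrist_force: [-0.1, 0.0, -0.8]
opening: 0.8
gripper_force: 0.0
```

Emit:
play_rows(
  fingers=[0.6,0.6,0.6],
  xyz=[
    [0,0,0.9],
    [0,0,0.5],
    [0,0,0],
  ],
  roll=[0,0,0],
)

```text
t: 29.57
eef_pos: [0.4407, -0.1214, 0.164]
eef_rot: [0.73, 0.683, -0.001, -0.002]
wrist_force: [-0.4, 0.3, -0.3]
opening: 0.799
gripper_force: 0.0
```

```bash
python3 - <<'E'
from h import *
im,d,p=cloud('wrist')
print('round');blobs(im,p,.034,.048,100,(.3,.53,-.2,0))
im,d,p=cloud('top')
print('42');blobs(im,p,.036,.046,20,(.28,.56,-.5,.4))
print('coll/dome');blobs(im,p,.205,.26,20,(.6,.73,.08,.25))
go(.445,-.121,.019,86.2)
E
```

```text
round
1547 mean [ 445.2 -118.7   42.2] rect [array([ 445.3, -119.6]), array([39.2, 38.4]), np.float64(85.6)] circ [ 445.2 -119.7] 19.9 px [256 182] rgb [253 247 177]
42
126 mean [523.6 154.4  41.1] rect [array([523.9, 154.7]), array([33.4, 39.7]), np.float64(77.8)] circ [524.7 155.4] 24.5 px [213 183] rgb [250 149 161]
126 mean [514.5  66.1  40.7] rect [array([515. ,  66.9]), array([40.6, 33.3]), np.float64(53.6)] circ [514.8  67. ] 24.4 px [240 186] rgb [250 149 162]
103 mean [500.9 333.6  41.4] rect [array([501.6, 333.8]), array([27.8, 39.6]), np.float64(70.1)] circ [502.  333.9] 22.5 px [159 189] rgb [242 197 123]
124 mean [484.  232.8  41. ] rect [array([484.8, 233.3]), array([35.4, 39.4]), np.float64(72.5)] circ [484.6 233.5] 24.5 px [189 195] rgb [243 198 123]
87 mean [377.6 198.8  40.9] rect [array([377.3, 198.7]), array([32.6, 28.8]), np.float64(89.8)] circ [378.  199.2] 16.9 px [198 228] rgb [241 194 121]
136 mean [336.7  83.5  41.3] rect [array([336.8,  83.6]), array([39.9, 33.3]), np.float64(20.3)] circ [336.1  83.4] 24.3 px [234 241] rgb [148  69 152]
coll/dome
223 mean [664.6 187.3 240.1] rect [array([666.7, 188.2]), array([39.8, 41.9]), np.float64(78.3)] circ [667.2 188.3] 21.7 px [194 120] rgb [221 168 105]
44 mean [659.9 114.4 212.2] rect [array([660.2, 114.8]), array([18. , 17.5]), np.float64(0.2)] circ [660.6 114.7] 10.3 px [221 125] rgb [242 198 123]
roll total 0.0006
now [ 0.4428 -0.1215  0.1664] 86.26 shift [0.02 0.09 5.89]
```

Emit:
play_rows(
  fingers=[0.6,0.6,0.6,0.6,0.6,0.6,0.6,0.6,0.6],
  xyz=[
    [0.05,0.1,0.8],
    [0,0,0.8],
    [0,0,0.8],
    [0,0,0.8],
    [0,0,0.8],
    [0,0,0.8],
    [0,0,0.7],
    [0,0,0.37],
    [0,0,0],
  ],
  roll=[0,0,0,0,0,0,0,0,0],
)

```text
t: 30.42
eef_pos: [0.4454, -0.1202, 0.0187]
eef_rot: [0.73, 0.684, -0.0, -0.001]
wrist_force: [-0.8, 0.8, 0.4]
opening: 0.801
gripper_force: 0.0
```

Emit:
play_rows(
  fingers=[-1,-1,-1,-1,-1,-1,-1,-1],
  xyz=[
    [0,0,0],
    [0,0,0],
    [0,0,0],
    [0,0,0],
    [0,0,0],
    [0,0,0],
    [0,0,0],
    [0,0,0],
  ],
  roll=[0,0,0,0,0,0,0,0],
)

```text
t: 31.08
eef_pos: [0.4466, -0.1207, 0.0209]
eef_rot: [0.73, 0.684, 0.001, 0.001]
wrist_force: [-0.6, 1.4, 8.0]
opening: 0.457
gripper_force: 39.8
```

Emit:
play_rows(
  fingers=[-1,-1,-1,-1,-1,-1,-1,-1,-1],
  xyz=[
    [0,0,-0.3],
    [0,0,-0.9],
    [0,0,-0.9],
    [0,0,-0.9],
    [0,0,-0.9],
    [0,0,-0.9],
    [0,0,-0.9],
    [0,0,-0.9],
    [0,0,-0.5],
  ],
  roll=[0,0,0,0,0,0,0,0,0],
)

```text
t: 31.83
eef_pos: [0.4464, -0.1207, 0.2006]
eef_rot: [0.73, 0.684, 0.001, 0.002]
wrist_force: [0.4, -0.4, 0.3]
opening: 0.454
gripper_force: 40.3
```

```bash
python3 - <<'E'
from h import *
print(sensors.observe()['opening'],sensors.observe()['gripper_force']);go(.646,-.1496,.2,86.2)
E
```

```text
0.4536507613952004 40.32743811607361
roll total 0.0007
now [ 0.4464 -0.1207  0.2006] 86.26 shift [-0.62  8.04  0.06]
```

Emit:
play_rows(
  fingers=[-1,-1,-1,-1,-1,-1,-1,-1,-1,-1,-1],
  xyz=[
    [-0.06,0.8,0],
    [-0.06,0.8,0],
    [-0.06,0.8,0],
    [-0.06,0.8,0],
    [-0.06,0.8,0],
    [-0.06,0.8,0],
    [-0.06,0.8,0],
    [-0.06,0.8,0],
    [-0.06,0.8,0],
    [-0.06,0.8,0],
    [0,0,0],
  ],
  roll=[0,0,0,0,0,0,0,0,0,0,0],
)

```text
t: 32.75
eef_pos: [0.6472, -0.149, 0.1983]
eef_rot: [0.73, 0.684, 0.001, 0.001]
wrist_force: [-0.9, 0.1, 0.2]
opening: 0.453
gripper_force: 40.4
```

```bash
cat >> h.py <<'E'
def tender(name=None):
    s=sensors.observe(); im,p=tcloud(); p=p*1000; z=p[...,2]; hsv=cv2.cvtColor(im,cv2.COLOR_RGB2HSV)
    if name: save(name,im)
    print('eef',s['eef_pos'].round(4),'yaw',round(yaw(),2))
    zf=s['eef_pos'][2]*1000-70
    red=((hsv[...,0]<8)|(hsv[...,0]>172))&(hsv[...,1]>120)
    m=red&(np.abs(z-zf)<4)&(np.abs(p[...,1])<34)
    n,l,st,_=cv2.connectedComponentsWithStats(m.astype(np.uint8))
    for i in range(1,n):
        if st[i,4]>150:
            q=p[l==i]; print('floor',len(q),'min',np.percentile(q,1,axis=0).round(1),'max',np.percentile(q,99,axis=0).round(1), 'medz',np.median(q[:,2]).round(1), 'rect',cv2.minAreaRect(q[:,:2].astype(np.float32)))
    w=(hsv[...,1]>50)&(hsv[...,0]>10)&(hsv[...,0]<35)
    h=w&(z<-5)&(z>-40)&(np.abs(p[...,1])<24)&(np.abs(p[...,0])<30); zt=np.nanpercentile(z[h],10)
    e=edge(h&(np.abs(z-zt)<3),p/1000); print('held top',zt,'rect',cv2.minAreaRect(e[:,:2].astype(np.float32)),'x',e[:,0].min(),e[:,0].max(),'y',e[:,1].min(),e[:,1].max())
    b=w&(np.abs(z-(zf-42))<5)&(np.abs(p[...,1])<34); n,l,st,_=cv2.connectedComponentsWithStats(b.astype(np.uint8))
    for i in range(1,n):
        if st[i,4]>150: q=p[l==i]; print('placed',len(q),'min',q.min(0).round(1),'max',q.max(0).round(1))
E
python3 -c "
from h import *
tender('w6')"
```

```text
eef [ 0.6472 -0.149   0.1983] yaw 86.27
floor 11589 min [-17.3 -30.1 125.6] max [134.7  21.6 129.5] medz 127.8 rect ((55.300270080566406, -4.288938522338867), (160.8203887939453, 52.301944732666016), 0.6816987991333008)
held top -22.088395799818578 rect ((0.7911624908447266, 0.34072113037109375), (39.50613021850586, 39.34870147705078), 50.52643966674805) x -19.257939955018635 20.757173079921586 y -19.049092822960652 19.980822171516582
```

View pics/w6.png

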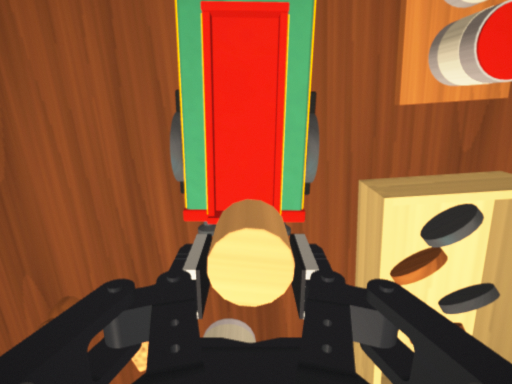

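Emit:
play_rows(
  fingers=[-1,-1,-1,-1,-1,-1,-1,-1,-1,-1],
  xyz=[
    [-0.02,-0.195,0],
    [0,0,0.7],
    [0,0,0.7],
    [0,0,0.7],
    [0,0,0.7],
    [0,0,0.6],
    [0,0,0.4],
    [0,0,0.3],
    [0,0,0.1],
    [0,0,0],
  ],
  roll=[0,0,0,0,0,0,0,0,0,0],
)

```text
t: 33.63
eef_pos: [0.6388, -0.1487, 0.092]
eef_rot: [0.73, 0.684, -0.0, -0.0]
wrist_force: [-0.4, -0.6, -0.1]
opening: 0.452
gripper_force: 40.4
```

Emit:
play_rows(
  fingers=[-1,-1,-1],
  xyz=[
    [0,0,0.05],
    [0,0,0.05],
    [0,0,0],
  ],
  roll=[0,0,0],
)

```text
t: 33.88
eef_pos: [0.6398, -0.1489, 0.091]
eef_rot: [0.73, 0.684, 0.0, 0.001]
wrist_force: [-2.6, -0.9, 5.4]
opening: 0.451
gripper_force: 40.9
```

```bash
python3 -c "
from h import *
tender('w7')"
```

```text
eef [ 0.6398 -0.1489  0.091 ] yaw 86.26
floor 22134 min [  5.  -22.3  18.4] max [116.4  29.6  22.1] medz 20.5 rect ((56.17167282104492, 3.529417037963867), (122.79869842529297, 52.59687805175781), 0.6109391450881958)
held top -22.155371205120964 rect ((1.0128021240234375, 0.44976806640625), (39.73917007446289, 38.9850959777832), 0.3051947057247162) x -18.873080328132577 20.888315422007164 y -19.039794104704225 19.961020374981448
placed 5838 min [-18.9 -19.  -25.9] max [ 21.1  20.  -16. ]
```

View pics/w7.png

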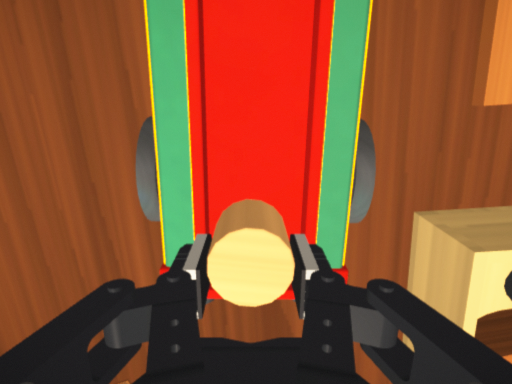

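Emit:
play_rows(
  fingers=[-1,-0.05,0.1,0.2,0.2,0.2,0.2,0.2,0.3,0.5,0.5,0.5],
  xyz=[
    [0,0.03,0.03],
    [0,0,0],
    [0,0,0],
    [0,0,0],
    [0,0,0],
    [0,0,0],
    [0,0,-0.4],
    [0,0,-0.8],
    [0,0,-0.9],
    [0,0,-0.9],
    [0,0,-0.9],
    [0,0,-0.9],
  ],
  roll=[0,0,0,0,0,0,0,0,0,0,0,0],
)

```text
t: 34.93
eef_pos: [0.6399, -0.1487, 0.2106]
eef_rot: [0.73, 0.684, 0.0, 0.0]
wrist_force: [0.4, -0.2, -0.0]
opening: 0.747
gripper_force: 0.0
```

Emit:
play_rows(
  fingers=[0.6,0.6],
  xyz=[
    [0,0,0],
    [0,0,0],
  ],
  roll=[0,0],
)

```text
t: 35.1
eef_pos: [0.6409, -0.149, 0.211]
eef_rot: [0.73, 0.684, 0.001, 0.001]
wrist_force: [-0.5, 0.3, -0.1]
opening: 0.798
gripper_force: 0.0
```

```bash
python3 - <<'E'
from h import *
im,d,p=cloud('wrist'); blobs(im,p,.100,.120,100,(.58,.72,-.25,0)); blobs(im,p,.066,.074,300,(.58,.72,-.25,0))
im,d,p=cloud('top'); blobs(im,p,.100,.120,20,(.58,.72,-.25,0));print('42');blobs(im,p,.036,.046,20,(.28,.56,-.5,.4)); go(.3779,.201,.2)
E
```

```text
1856 mean [ 640.8 -146.7  112. ] rect [array([ 640.5, -147.9]), array([39.3, 39.2]), np.float64(74.3)] circ [ 640.7 -148.1] 20.0 px [249 190] rgb [249 227 136]
9155 mean [649.  -73.8  70.4] rect [array([647. , -93.8]), array([160.8,  52.3]), np.float64(85.6)] circ [647.  -93.6] 83.9 px [254 113] rgb [246  33  17]
42
123 mean [523.8 154.4  40.9] rect [array([523.9, 154.6]), array([33.6, 40.2]), np.float64(77.8)] circ [524.9 154.9] 25.1 px [213 183] rgb [247 141 153]
124 mean [514.8  66.2  41.1] rect [array([514.6,  66.8]), array([40.3, 33.3]), np.float64(53.6)] circ [514.6  67.8] 24.1 px [240 186] rgb [247 142 154]
102 mean [501.3 334.   41. ] rect [array([501.5, 334.2]), array([29.2, 39.3]), np.float64(72.1)] circ [501.8 334. ] 21.9 px [159 189] rgb [236 187 116]
129 mean [484.1 232.8  41. ] rect [array([484.7, 232.9]), array([34. , 39.1]), np.float64(72.7)] circ [485.1 233.6] 24.7 px [189 195] rgb [237 189 117]
86 mean [377.9 198.6  40.9] rect [array([377.3, 198.5]), array([28.9, 32.1]), np.float64(0.8)] circ [378.1 199. ] 16.7 px [198 228] rgb [235 184 115]
134 mean [336.9  83.3  41.2] rect [array([337.1,  83.3]), array([39.2, 34.1]), np.float64(19.8)] circ [336.1  83.3] 24.3 px [234 241] rgb [140  65 145]
now [ 0.6395 -0.1486  0.2085] 86.26 shift [ 13.27 -11.36   0.35]
```

Emit:
play_rows(
  fingers=[0.6,0.6,0.6,0.6,0.6,0.6,0.6,0.6],
  xyz=[
    [0.88,-0.76,0],
    [0.88,-0.76,0],
    [0.88,-0.76,0],
    [0.88,-0.76,0],
    [0.88,-0.76,0],
    [0.88,-0.76,0],
    [0.88,-0.76,0],
    [0.88,-0.76,0],
  ],
  roll=[0,0,0,0,0,0,0,0],
)

```text
t: 35.87
eef_pos: [0.4979, 0.0377, 0.2076]
eef_rot: [0.73, 0.684, -0.001, -0.001]
wrist_force: [0.0, 1.2, -0.7]
opening: 0.799
gripper_force: 0.0
```

Emit:
play_rows(
  fingers=[0.6,0.6,0.6,0.6,0.6,0.6,0.6,0.6,0.6],
  xyz=[
    [0.88,-0.76,0],
    [0.88,-0.76,0],
    [0.88,-0.76,0],
    [0.88,-0.76,0.2],
    [0.88,-0.76,0.4],
    [0.88,-0.76,0.4],
    [0.88,-0.76,0.4],
    [0,0,0],
    [0,0,0],
  ],
  roll=[0,0,0,0,0,0,0,0,0],
)

```text
t: 36.62
eef_pos: [0.3755, 0.1995, 0.1726]
eef_rot: [0.729, 0.685, -0.001, -0.0]
wrist_force: [0.4, -0.8, 0.7]
opening: 0.804
gripper_force: 0.0
```

```bash
python3 - <<'E'
from h import *
im,d,p=cloud('wrist'); blobs(im,p,.036,.048,100,(.3,.55,.05,.4)); go(.3782,.2005,.019,85.6)
E
```

```text
1356 mean [500.7 330.5  41.9] rect [array([500.2, 333.2]), array([22. , 40.3]), np.float64(72.1)] circ [500.6 334.3] 22.3 px [398  16] rgb [254 247 168]
1827 mean [483.5 235.9  42.1] rect [array([484.4, 235.4]), array([34. , 40.2]), np.float64(72.6)] circ [484.2 235.3] 25.2 px [372 136] rgb [253 245 172]
1040 mean [378.  202.2  42.3] rect [array([378. , 201.7]), array([33.2, 32.7]), np.float64(54.2)] circ [377.9 201.3] 17.0 px [253 180] rgb [253 246 171]
1536 mean [522.5 158.5  42. ] rect [array([523.4, 157.2]), array([34.3, 40.3]), np.float64(78.2)] circ [523.5 157.3] 25.2 px [409 216] rgb [253 202 222]
1236 mean [337.5  87.9  42.1] rect [array([337.2,  85.9]), array([39.9, 34.5]), np.float64(20.8)] circ [337.1  86.5] 25.0 px [220 291] rgb [208  86 219]
400 mean [521.9  81.7  41.7] rect [array([521.9,  79.1]), array([15. , 34.7]), np.float64(53.0)] circ [522.8  80.3] 17.5 px [402 286] rgb [249 183 203]
roll total 0.0085
now [0.3766 0.1991 0.1732] 86.37 shift [0.07 0.07 6.17]
```

Emit:
play_rows(
  fingers=[0.6,0.6,0.6,0.6,0.6,0.6,0.6,0.6,0.6],
  xyz=[
    [0.06,0.06,0.8],
    [0,0,0.8],
    [0,0,0.8],
    [0,0,0.8],
    [0,0,0.8],
    [0,0,0.8],
    [0,0,0.8],
    [0,0,0.55],
    [0,0,0],
  ],
  roll=[0.008,0,0,0,0,0,0,0,0],
)

```text
t: 37.42
eef_pos: [0.3782, 0.1989, 0.018]
eef_rot: [0.735, 0.679, -0.002, -0.0]
wrist_force: [-0.9, -1.2, 1.0]
opening: 0.798
gripper_force: 0.0
```

Emit:
play_rows(
  fingers=[-1,-1,-1,-1,-1,-1,-1,-1],
  xyz=[
    [0,0,0],
    [0,0,0],
    [0,0,0],
    [0,0,0],
    [0,0,0],
    [0,0,0],
    [0,0,0],
    [0,0,0],
  ],
  roll=[0,0,0,0,0,0,0,0],
)

```text
t: 38.08
eef_pos: [0.3797, 0.2007, 0.0211]
eef_rot: [0.734, 0.679, 0.001, 0.0]
wrist_force: [0.8, -3.3, 7.5]
opening: 0.381
gripper_force: 39.5
```

Emit:
play_rows(
  fingers=[-1,-1,-1,-1,-1,-1,-1,-1,-1,-1],
  xyz=[
    [0,0,-0.3],
    [0,0,-0.9],
    [0,0,-0.9],
    [0,0,-0.9],
    [0,0,-0.9],
    [0,0,-0.9],
    [0,0,-0.9],
    [0,0,-0.9],
    [0,0,-0.7],
    [0,0,0],
  ],
  roll=[0,0,0,0,0,0,0,0,0,0],
)

```text
t: 38.92
eef_pos: [0.3805, 0.2016, 0.2067]
eef_rot: [0.734, 0.679, 0.003, 0.001]
wrist_force: [1.6, 0.4, -0.4]
opening: 0.384
gripper_force: 39.8
```

```bash
python3 - <<'E'
from h import *
print(sensors.observe()['opening'],sensors.observe()['gripper_force']);go(.646,-.1072,.2,85.6)
E
```

```text
0.3841213852752429 39.82550919055939
roll total -0.0006
now [0.3805 0.2016 0.2067] 85.55 shift [-11.5   11.54   0.29]
```

Emit:
play_rows(
  fingers=[-1,-1,-1,-1,-1,-1,-1],
  xyz=[
    [-0.82,0.82,0],
    [-0.82,0.82,0],
    [-0.82,0.82,0],
    [-0.82,0.82,0],
    [-0.82,0.82,0],
    [-0.82,0.82,0],
    [-0.82,0.82,0],
  ],
  roll=[0,0,0,0,0,0,0],
)

```text
t: 39.5
eef_pos: [0.5109, 0.0451, 0.2023]
eef_rot: [0.734, 0.679, -0.0, -0.0]
wrist_force: [-0.3, 1.2, -0.2]
opening: 0.385
gripper_force: 39.9
```

Emit:
play_rows(
  fingers=[-1,-1,-1,-1,-1,-1,-1,-1,-1],
  xyz=[
    [-0.82,0.82,0],
    [-0.82,0.82,0],
    [-0.82,0.82,0],
    [-0.82,0.82,0],
    [-0.82,0.82,0],
    [-0.82,0.82,0],
    [-0.82,0.82,0],
    [0,0,0],
    [0,0,0],
  ],
  roll=[0,0,0,0,0,0,0,0,0],
)

```text
t: 40.25
eef_pos: [0.6425, -0.1088, 0.2018]
eef_rot: [0.735, 0.678, -0.0, -0.0]
wrist_force: [-1.5, 0.9, -0.6]
opening: 0.384
gripper_force: 39.9
```

```bash
python3 - <<'E'
from h import *
tender()
im,d,p=cloud('wrist'); blobs(im,p,.066,.074,300,(.58,.72,-.25,0))
go(.646,-.1072,.09,85.6)
E
```

```text
eef [ 0.6425 -0.1088  0.2018] yaw 85.49
floor 8190 min [-28.5 -22.5 129.4] max [ 94.4  29.2 133. ] medz 131.4 rect ((24.237213134765625, 3.405120849609375), (52.38906478881836, 142.27713012695312), 89.83158874511719)
held top -21.882358437323827 rect ((0.8703174591064453, 0.49001312255859375), (32.984188079833984, 33.659263610839844), 89.90087890625) x -15.963800969477068 17.704030606834078 y -16.01115946796355 16.977184708736853
8134 mean [649.2 -70.1  70.4] rect [array([647.7, -84.8]), array([142.2,  52.3]), np.float64(85.6)] circ [647.6 -84.8] 75.5 px [255 152] rgb [247  32  16]
roll total -0.0008
now [ 0.6415 -0.1073  0.202 ] 85.53 shift [0.02 0.19 4.48]
```

Emit:
play_rows(
  fingers=[-1,-1,-1,-1,-1,-1,-1,-1,-1,-1,-1],
  xyz=[
    [0.045,0.115,0],
    [0,0,0.7],
    [0,0,0.7],
    [0,0,0.7],
    [0,0,0.7],
    [0,0,0.6],
    [0,0,0.4],
    [0,0,0.3],
    [0,0,0.2],
    [0,0,0.1],
    [0,0,0],
  ],
  roll=[0,0,0,0,0,0,0,0,0,0,0],
)

```text
t: 41.27
eef_pos: [0.6455, -0.1068, 0.0925]
eef_rot: [0.734, 0.679, 0.0, 0.0]
wrist_force: [0.1, -0.4, -0.6]
opening: 0.377
gripper_force: 39.9
```

Emit:
play_rows(
  fingers=[-1,-1,-1],
  xyz=[
    [0,0,0.05],
    [0,0,0.03],
    [0,0,0],
  ],
  roll=[0,0,0],
)

```text
t: 41.52
eef_pos: [0.646, -0.1071, 0.0912]
eef_rot: [0.734, 0.679, 0.0, 0.0]
wrist_force: [-0.5, 0.5, 2.1]
opening: 0.382
gripper_force: 40.1
```

```bash
python3 -c "
from h import *
tender()"
```

```text
eef [ 0.646  -0.1071  0.0912] yaw 85.53
floor 16614 min [  2.3 -26.1  18.1] max [93.3 25.8 22.3] medz 20.8 rect ((44.51566696166992, -0.13583755493164062), (52.56118392944336, 98.19007110595703), 89.96465301513672)
floor 362 min [-66.9  18.2  17.4] max [-34.9  26.   22. ] medz 20.7 rect ((-50.68098449707031, 22.330963134765625), (5.43474817276001, 34.58812713623047), 80.84683227539062)
held top -21.827953064289076 rect ((0.9235091209411621, 0.40486717224121094), (33.63315963745117, 33.18907165527344), 54.79893112182617) x -16.06081792264956 18.01164681125937 y -15.954848699362634 16.944436531857917
placed 4247 min [-16.1 -16.  -25.6] max [ 18.   16.9 -15.8]
placed 2192 min [-39.8 -21.1 -23. ] max [-20.8  17.3 -15.8]
```

Emit:
play_rows(
  fingers=[-1,-0.15,0,0.1,0.15,0.15,0.15,0.15,0.3,0.5,0.5,0.6],
  xyz=[
    [0,0,0.04],
    [0,0,0],
    [0,0,0],
    [0,0,0],
    [0,0,0],
    [0,0,0],
    [0,0,-0.4],
    [0,0,-0.8],
    [0,0,-0.9],
    [0,0,-0.9],
    [0,0,-0.9],
    [0,0,-0.9],
  ],
  roll=[0,0,0,0,0,0,0,0,0,0,0,0],
)

```text
t: 42.57
eef_pos: [0.6454, -0.107, 0.2114]
eef_rot: [0.734, 0.679, 0.0, 0.0]
wrist_force: [0.3, -0.9, -0.4]
opening: 0.8
gripper_force: 0.0
```

Emit:
play_rows(
  fingers=[0.6,0.6,0.6,0.6],
  xyz=[
    [0,0,0],
    [0,0,0],
    [0,0,0],
    [0,0,0],
  ],
  roll=[0.07,0.073,0,0],
)

```text
t: 42.9
eef_pos: [0.6454, -0.107, 0.21]
eef_rot: [0.805, 0.594, 0.0, 0.0]
wrist_force: [-0.4, 0.5, -0.5]
opening: 0.8
gripper_force: 0.0
```

```bash
python3 - <<'E'
from h import *
im,d,p=cloud('wrist'); blobs(im,p,.100,.120,100,(.58,.72,-.25,0))
im,d,p=cloud('top'); print('42');blobs(im,p,.036,.046,20,(.28,.56,-.5,.4)); go(.4845,.2345,.19,72.6)
E
```

```text
1362 mean [ 647.1 -105.1  111.9] rect [array([ 646.5, -106.1]), array([33.1, 33.2]), np.float64(71.7)] circ [ 646.6 -106.3] 16.9 px [251 191] rgb [248 227 137]
1726 mean [ 641.3 -145.8  111.7] rect [array([ 640.8, -147.9]), array([39.4, 38.9]), np.float64(58.6)] circ [ 640.9 -148.1] 20.1 px [259 237] rgb [244 220 131]
42
125 mean [523.6 154.5  41. ] rect [array([523.7, 154.7]), array([33. , 40.3]), np.float64(78.2)] circ [524.4 155.3] 24.5 px [213 183] rgb [247 141 154]
124 mean [514.5  66.7  41.1] rect [array([514.4,  66.5]), array([39.9, 33.3]), np.float64(54.1)] circ [514.8  67. ] 23.4 px [240 186] rgb [247 142 154]
106 mean [501.5 333.6  40.9] rect [array([501.3, 333.8]), array([28.1, 39.2]), np.float64(70.1)] circ [502.4 334.8] 22.4 px [159 189] rgb [237 187 117]
128 mean [484.4 232.7  41.2] rect [array([484.6, 232.9]), array([34.3, 39.1]), np.float64(71.8)] circ [485.3 233.8] 24.7 px [189 195] rgb [238 189 118]
131 mean [337.   83.5  40.8] rect [array([337.1,  83.2]), array([39. , 33.9]), np.float64(19.9)] circ [336.1  83.3] 24.2 px [234 241] rgb [140  65 145]
roll total 0.003
now [ 0.6453 -0.107   0.2095] 72.87 shift [ 11.11 -10.22   0.78]
```

Emit:
play_rows(
  fingers=[0.6,0.6,0.6,0.6,0.6,0.6,0.6],
  xyz=[
    [0.79,-0.73,0],
    [0.79,-0.73,0],
    [0.79,-0.73,0],
    [0.79,-0.73,0],
    [0.79,-0.73,0],
    [0.79,-0.73,0],
    [0.79,-0.73,0],
  ],
  roll=[0.003,0,0,0,0,0,0],
)

```text
t: 43.58
eef_pos: [0.5646, 0.0644, 0.2093]
eef_rot: [0.806, 0.592, -0.0, -0.0]
wrist_force: [-0.3, 0.1, -0.0]
opening: 0.802
gripper_force: 0.0
```

Emit:
play_rows(
  fingers=[0.6,0.6,0.6,0.6,0.6,0.6,0.6,0.6,0.6],
  xyz=[
    [0.79,-0.73,0],
    [0.79,-0.73,0],
    [0.79,-0.73,0.2],
    [0.79,-0.73,0.3],
    [0.79,-0.73,0.4],
    [0.79,-0.73,0.4],
    [0.79,-0.73,0.4],
    [0,0,0],
    [0,0,0],
  ],
  roll=[0,0,0,0,0,0,0,0,0],
)

```text
t: 44.33
eef_pos: [0.4846, 0.2344, 0.1664]
eef_rot: [0.806, 0.592, -0.001, -0.0]
wrist_force: [0.1, 0.6, 0.3]
opening: 0.801
gripper_force: 0.0
```

```bash
python3 - <<'E'
from h import *
im,d,p=cloud('wrist'); blobs(im,p,.036,.048,100,(.3,.55,.18,.4)); go(.4845,.2345,.019,72.6)
E
```

```text
1865 mean [501.8 336.5  42.2] rect [array([501.9, 336.6]), array([28.2, 40. ]), np.float64(70.7)] circ [501.9 336.7] 23.3 px [233  61] rgb [253 247 176]
1665 mean [485.3 236.3  42.2] rect [array([485.1, 235.6]), array([33.8, 40.1]), np.float64(72.0)] circ [484.8 235.1] 25.3 px [250 183] rgb [253 246 176]
roll total -0.0003
now [0.4853 0.2338 0.1669] 72.57 shift [ 0.02 -0.04  5.92]
```

Emit:
play_rows(
  fingers=[0.6,0.6,0.6,0.6,0.6,0.6,0.6,0.6,0.6],
  xyz=[
    [0.03,-0.02,0.8],
    [0,0,0.8],
    [0,0,0.8],
    [0,0,0.8],
    [0,0,0.8],
    [0,0,0.8],
    [0,0,0.7],
    [0,0,0.4],
    [0,0,0],
  ],
  roll=[0,0,0,0,0,0,0,0,0],
)

```text
t: 45.13
eef_pos: [0.4848, 0.2333, 0.018]
eef_rot: [0.807, 0.59, -0.001, -0.0]
wrist_force: [0.6, -1.0, 0.5]
opening: 0.798
gripper_force: 0.0
```

Emit:
play_rows(
  fingers=[-1,-1,-1,-1,-1,-1,-1,-1],
  xyz=[
    [0,0,0],
    [0,0,0],
    [0,0,0],
    [0,0,0],
    [0,0,0],
    [0,0,0],
    [0,0,0],
    [0,0,0],
  ],
  roll=[0,0,0,0,0,0,0,0],
)

```text
t: 45.8
eef_pos: [0.4863, 0.235, 0.0208]
eef_rot: [0.807, 0.591, 0.001, 0.0]
wrist_force: [0.2, -1.7, 6.7]
opening: 0.459
gripper_force: 41.4
```

Emit:
play_rows(
  fingers=[-1,-1,-1,-1,-1,-1,-1,-1,-1,-1,-1,-1],
  xyz=[
    [0,0,-0.3],
    [0,0,-0.9],
    [0,0,-0.9],
    [0,0,-0.9],
    [0,0,-0.9],
    [0,0,-0.9],
    [0,0,-0.9],
    [0,0,-0.9],
    [0,0,-0.7],
    [0,0,0],
    [0,0,0],
    [0,0,0],
  ],
  roll=[0,0,0,0,0,0,0,0,0,-0.072,-0.073,0],
)

```text
t: 46.8
eef_pos: [0.4852, 0.2347, 0.2032]
eef_rot: [0.733, 0.68, 0.001, 0.0]
wrist_force: [-0.2, -0.2, -1.0]
opening: 0.461
gripper_force: 40.5
```

```bash
python3 - <<'E'
from h import *
print(sensors.observe()['opening'],sensors.observe()['gripper_force']);go(.6489,-.0685,.2,85.6)
E
```

```text
0.46136768314319315 40.47482907772064
roll total 0.0018
now [0.4852 0.2347 0.2032] 85.76 shift [-11.59   7.46   0.13]
```

Emit:
play_rows(
  fingers=[-1,-1,-1,-1,-1,-1,-1],
  xyz=[
    [-0.83,0.53,-0.3],
    [-0.83,0.53,-0.3],
    [-0.83,0.53,0],
    [-0.83,0.53,0],
    [-0.83,0.53,0],
    [-0.83,0.53,0],
    [-0.83,0.53,0],
  ],
  roll=[0.002,0,0,0,0,0,0],
)

```text
t: 47.38
eef_pos: [0.5658, 0.0811, 0.2172]
eef_rot: [0.737, 0.676, -0.0, -0.0]
wrist_force: [-0.1, -0.3, -0.8]
opening: 0.454
gripper_force: 40.5
```

Emit:
play_rows(
  fingers=[-1,-1,-1,-1,-1,-1,-1,-1,-1],
  xyz=[
    [-0.83,0.53,0],
    [-0.83,0.53,0],
    [-0.83,0.53,0],
    [-0.83,0.53,0],
    [-0.83,0.53,0],
    [-0.83,0.53,0.3],
    [-0.83,0.57,0.3],
    [0,0,0],
    [0,0,0],
  ],
  roll=[0,0,0,0,0,0,0,0,0],
)

```text
t: 48.13
eef_pos: [0.6468, -0.0712, 0.2013]
eef_rot: [0.737, 0.675, -0.0, -0.001]
wrist_force: [0.3, -0.1, -0.5]
opening: 0.456
gripper_force: 40.5
```

```bash
python3 - <<'E'
from h import *
tender()
im,d,p=cloud('wrist'); blobs(im,p,.066,.074,300,(.58,.72,-.25,0))
go(.6489,-.0685,.09,85.6)
E
```

```text
eef [ 0.6468 -0.0712  0.2013] yaw 85.07
floor 4933 min [-19.5 -23.8 129.1] max [ 55.5  27.6 132.5] medz 130.9 rect ((17.82292938232422, 1.9113121032714844), (52.274261474609375, 77.19103240966797), 89.46357727050781)
held top -22.245527624559138 rect ((0.2503471374511719, 0.2961692810058594), (40.41265106201172, 34.88085174560547), 89.49412536621094) x -17.228293143282336 17.657148787438043 y -20.00192531517061 20.410261006039747
4874 mean [650.3 -51.6  70.4] rect [array([650. , -53.1]), array([76.4, 52.3]), np.float64(85.6)] circ [650.3 -53.2] 45.8 px [252 163] rgb [247  32  16]
roll total -0.005
now [ 0.6467 -0.0697  0.2021] 85.15 shift [0.05 0.09 4.48]
```

Emit:
play_rows(
  fingers=[-1,-1,-1,-1,-1,-1,-1,-1,-1,-1,-1],
  xyz=[
    [0.06,0.065,0],
    [0,0,0.7],
    [0,0,0.7],
    [0,0,0.7],
    [0,0,0.7],
    [0,0,0.6],
    [0,0,0.4],
    [0,0,0.3],
    [0,0,0.2],
    [0,0,0.1],
    [0,0,0],
  ],
  roll=[0,0,0,0,0,0,0,0,0,0,0],
)

```text
t: 49.15
eef_pos: [0.649, -0.0687, 0.0921]
eef_rot: [0.736, 0.677, 0.0, 0.0]
wrist_force: [-0.6, 0.4, -0.1]
opening: 0.463
gripper_force: 40.5
```

Emit:
play_rows(
  fingers=[-1,-1,-1],
  xyz=[
    [0,0,0.05],
    [0,0,0.04],
    [0,0,0],
  ],
  roll=[0,0,0],
)

```text
t: 49.4
eef_pos: [0.6495, -0.0689, 0.0909]
eef_rot: [0.736, 0.677, 0.0, 0.0]
wrist_force: [-1.2, -0.4, 3.8]
opening: 0.458
gripper_force: 41.0
```

```bash
python3 -c "
from h import *
tender()"
```

```text
eef [ 0.6495 -0.0689  0.0909] yaw 85.26
floor 6951 min [  5.2 -26.8  17.7] max [52.6 25.1 21.9] medz 20.4 rect ((25.950185775756836, -0.8898468017578125), (52.53903579711914, 54.54043197631836), 89.72514343261719)
floor 372 min [-72.1 -26.5  17.3] max [-44.  -19.   21.6] medz 20.3 rect ((-57.32350158691406, -22.73137092590332), (7.6060309410095215, 31.188322067260742), 89.88398742675781)
floor 303 min [-72.3  19.3  17.3] max [-46.9  25.8  21.7] medz 20.3 rect ((-59.15918731689453, 22.58788299560547), (6.442449569702148, 27.98748779296875), 89.51197052001953)
held top -22.19129493390316 rect ((0.13042068481445312, 0.2724647521972656), (34.76115798950195, 40.25429153442383), 0.06023278087377548) x -17.25791930316935 17.522737833658542 y -19.843680518904126 20.410820439749187
placed 8473 min [-39.2 -20.4 -26. ] max [ 17.6  21.2 -16.1]
```

Emit:
play_rows(
  fingers=[-1,-0.02,0.1,0.2,0.2,0.2,0.2,0.2,0.3,0.5,0.5,0.6],
  xyz=[
    [0,0,0.03],
    [0,0,0],
    [0,0,0],
    [0,0,0],
    [0,0,0],
    [0,0,0],
    [0,0,-0.4],
    [0,0,-0.8],
    [0,0,-0.9],
    [0,0,-0.9],
    [0,0,-0.9],
    [0,0,-0.9],
  ],
  roll=[0,0,0,0,0,0,0,0,0,0,0,0],
)

```text
t: 50.45
eef_pos: [0.6488, -0.0688, 0.2109]
eef_rot: [0.736, 0.677, 0.0, 0.0]
wrist_force: [0.8, 0.3, 0.9]
opening: 0.798
gripper_force: 0.0
```

Emit:
play_rows(
  fingers=[0.6,0.6,0.6,0.6,0.6],
  xyz=[
    [0,0,0],
    [0,0,0],
    [0,0,0],
    [0,0,0],
    [0,0,0],
  ],
  roll=[0.055,0.055,0.055,0,0],
)

```text
t: 50.87
eef_pos: [0.6489, -0.0689, 0.2096]
eef_rot: [0.816, 0.578, 0.0, 0.0]
wrist_force: [-1.3, 0.0, -0.9]
opening: 0.797
gripper_force: 0.0
```

```bash
python3 - <<'E'
from h import *
im,d,p=cloud('wrist'); blobs(im,p,.100,.120,100,(.58,.72,-.25,0))
im,d,p=cloud('top'); print('42');blobs(im,p,.036,.046,20,(.28,.56,-.5,.4)); go(.5018,.3355,.19,70.5)
E
```

```text
4968 mean [ 646.7 -102.3  111.7] rect [array([ 645.5, -109.8]), array([117.4,  40.4]), np.float64(83.7)] circ [ 646.8 -108.8] 59.8 px [258 231] rgb [246 224 136]
42
124 mean [523.6 154.4  41.4] rect [array([524.2, 154.9]), array([33.2, 40.2]), np.float64(78.7)] circ [524.6 155.2] 24.7 px [213 183] rgb [248 144 157]
85 mean [516.3  71.8  41.5] rect [array([515.6,  67.8]), array([36.1, 33.7]), np.float64(54.2)] circ [514.4  68.5] 23.7 px [238 186] rgb [246 145 155]
107 mean [501.4 333.5  40.8] rect [array([501.5, 334.1]), array([28.6, 39.4]), np.float64(71.6)] circ [501.5 333.3] 22.3 px [159 189] rgb [238 190 118]
56 mean [336.3  93.5  40.9] rect [array([334.3,  96. ]), array([41. , 16.2]), np.float64(1.5)] circ [334.5  89.7] 20.6 px [230 242] rgb [143  80 139]
roll total 0.0008
now [ 0.6489 -0.0688  0.2092] 70.57 shift [ 13.28 -10.94   0.77]
```

Emit:
play_rows(
  fingers=[0.6,0.6,0.6,0.6,0.6,0.6,0.6,0.6],
  xyz=[
    [0.8,-1,0],
    [0.8,-1,0],
    [0.8,-1,0],
    [0.8,-1,0],
    [0.8,-1,0],
    [0.8,-1,0],
    [0.8,-1,0],
    [0.8,-1,0],
  ],
  roll=[0.001,0,0,0,0,0,0,0],
)

```text
t: 51.63
eef_pos: [0.5134, 0.1502, 0.2092]
eef_rot: [0.817, 0.577, 0.0, 0.0]
wrist_force: [0.3, -0.1, -0.4]
opening: 0.804
gripper_force: 0.0
```

Emit:
play_rows(
  fingers=[0.6,0.6,0.6,0.6,0.6,0.6,0.6,0.6,0.6,0.6],
  xyz=[
    [0.86,-0.37,0],
    [0.86,-0.37,0],
    [0.86,-0.37,0],
    [0.86,-0.37,0.2],
    [0.86,-0.37,0.3],
    [0.86,-0.37,0.4],
    [0.86,-0.37,0.4],
    [0.86,-0.37,0.4],
    [0,0,0],
    [0,0,0],
  ],
  roll=[0,0,0,0,0,0,0,0,0,0],
)

```text
t: 52.47
eef_pos: [0.502, 0.3366, 0.1658]
eef_rot: [0.817, 0.577, -0.001, 0.0]
wrist_force: [-0.1, 0.4, 0.2]
opening: 0.803
gripper_force: 0.0
```

```bash
python3 - <<'E'
from h import *
im,d,p=cloud('wrist'); blobs(im,p,.036,.048,100,(.3,.55,.18,.4)); go(.5018,.3355,.019,70.8)
E
```

```text
1367 mean [502.2 337.6  42.2] rect [array([502., 337.]), array([27.9, 39.7]), np.float64(70.4)] circ [501.9 337. ] 23.2 px [250 184] rgb [252 242 164]
roll total -0.0038
now [0.5024 0.3358 0.1663] 70.45 shift [-0.01 -0.01  5.89]
```

Emit:
play_rows(
  fingers=[0.6,0.6,0.6,0.6,0.6,0.6,0.6,0.6,0.6],
  xyz=[
    [0,0,0.8],
    [0,0,0.8],
    [0,0,0.8],
    [0,0,0.8],
    [0,0,0.8],
    [0,0,0.8],
    [0,0,0.7],
    [0,0,0.37],
    [0,0,0],
  ],
  roll=[0,0,0,0,0,0,0,0,0],
)

```text
t: 53.27
eef_pos: [0.5019, 0.3344, 0.0184]
eef_rot: [0.818, 0.576, -0.001, 0.0]
wrist_force: [-0.5, -0.5, 0.3]
opening: 0.804
gripper_force: 0.0
```

Emit:
play_rows(
  fingers=[-1,-1,-1,-1,-1,-1,-1,-1],
  xyz=[
    [0,0,0],
    [0,0,0],
    [0,0,0],
    [0,0,0],
    [0,0,0],
    [0,0,0],
    [0,0,0],
    [0,0,0],
  ],
  roll=[0,0,0,0,0,0,0,0],
)

```text
t: 53.93
eef_pos: [0.5036, 0.3365, 0.0213]
eef_rot: [0.817, 0.576, 0.001, 0.0]
wrist_force: [-0.3, -1.4, 7.0]
opening: 0.458
gripper_force: 41.6
```

Emit:
play_rows(
  fingers=[-1,-1,-1,-1,-1,-1,-1,-1,-1,-1,-1,-1],
  xyz=[
    [0,0,-0.3],
    [0,0,-0.9],
    [0,0,-0.9],
    [0,0,-0.9],
    [0,0,-0.9],
    [0,0,-0.9],
    [0,0,-0.9],
    [0,0,-0.9],
    [0,0,-0.9],
    [0,0,-0.5],
    [0,0,0],
    [0,0,0],
  ],
  roll=[0,0,0,0,0,0,0,0,-0.056,-0.056,-0.056,0],
)

```text
t: 54.93
eef_pos: [0.503, 0.3363, 0.2217]
eef_rot: [0.733, 0.68, 0.001, 0.0]
wrist_force: [0.4, -0.2, -0.6]
opening: 0.456
gripper_force: 40.7
```

```bash
python3 - <<'E'
from h import *
print(sensors.observe()['opening'],sensors.observe()['gripper_force']);go(.6518,-.032,.2,85.6)
E
```

```text
0.45556809471460685 40.732510685920715
roll total 0.0009
now [0.503  0.3363 0.2217] 85.68 shift [-14.23   7.06   0.86]
```

Emit:
play_rows(
  fingers=[-1,-1,-1,-1,-1,-1,-1,-1,-1,-1],
  xyz=[
    [-1,0.15,0],
    [-1,0.15,0],
    [-1,0.15,0],
    [-1,0.15,0],
    [-1,0.15,0],
    [-1,0.15,0],
    [-1,0.15,0],
    [-1,0.15,0],
    [-1,0.15,0],
    [-1,0.15,0],
  ],
  roll=[0,0,0,0,0,0,0,0,0,0],
)

```text
t: 55.77
eef_pos: [0.5195, 0.0825, 0.2196]
eef_rot: [0.736, 0.677, -0.0, -0.0]
wrist_force: [0.2, 0.1, 0.7]
opening: 0.461
gripper_force: 40.7
```

Emit:
play_rows(
  fingers=[-1,-1,-1,-1,-1,-1,-1,-1,-1,-1],
  xyz=[
    [-0.6,0.79,0],
    [-0.6,0.79,0],
    [-0.6,0.79,0],
    [-0.6,0.79,0],
    [-0.6,0.79,0],
    [-0.6,0.79,0],
    [-0.6,0.79,0.3],
    [0,0,0.3],
    [0,0,0],
    [0,0,0],
  ],
  roll=[0,0,0,0,0,0,0,0,0,0],
)

```text
t: 56.6
eef_pos: [0.6483, -0.0315, 0.2038]
eef_rot: [0.735, 0.678, -0.001, -0.001]
wrist_force: [-0.9, -0.0, 0.2]
opening: 0.461
gripper_force: 40.7
```

```bash
python3 - <<'E'
from h import *
tender('w8')
im,d,p=cloud('wrist'); blobs(im,p,.066,.074,100,(.58,.72,-.25,.1))
go(.6518,-.032,.09,85.6)
E
```

```text
eef [ 0.6483 -0.0315  0.2038] yaw 85.39
floor 2167 min [-25.4 -22.  131. ] max [ 13.5  29.7 134.9] medz 133.3 rect ((-6.617901802062988, 3.872201919555664), (52.27702331542969, 41.16802978515625), 89.76288604736328)
held top -21.750636518148387 rect ((-0.11757373809814453, 0.5150547027587891), (40.846736907958984, 28.73910903930664), 89.8521957397461) x -14.474782428677239 14.286059762032593 y -19.936427489580137 20.909770110067125
placed 1392 min [-136.1  -17.2   89.5] max [-96.2  21.8  96.7]
2168 mean [651.2 -35.9  70.5] rect [array([651.2, -38.2]), array([41.6, 52.3]), np.float64(85.6)] circ [651.2 -38. ] 33.2 px [254 189] rgb [247  34  17]
124 mean [ 664.5 -164.7   70.9] rect [array([ 664.5, -165. ]), array([21.9,  7.3]), np.float64(89.2)] circ [ 665. -165.] 11.3 px [276 306] rgb [237  42  23]
130 mean [ 682.6 -183.2   67.4] rect [array([ 684.3, -182.8]), array([12.3, 19.3]), np.float64(87.0)] circ [ 684.1 -183.8] 10.5 px [295 315] rgb [229  43  23]
187 mean [ 595.3 -176.    67.4] rect [array([ 594.5, -175.9]), array([11.8, 21.9]), np.float64(84.7)] circ [ 594.4 -176.1] 12.3 px [211 316] rgb [231  45  22]
roll total -0.0019
now [ 0.6488 -0.0311  0.2049] 85.43 shift [-0.03  0.13  4.6 ]
```

View pics/w8.png

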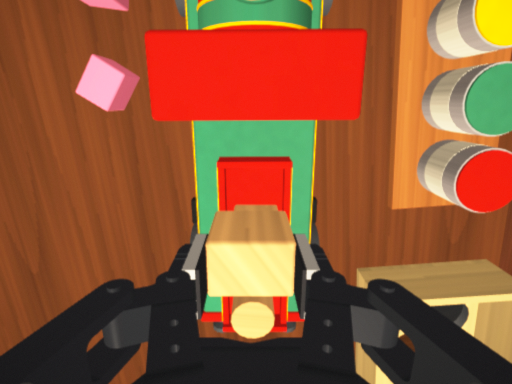

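Emit:
play_rows(
  fingers=[-1,-1,-1,-1,-1,-1,-1,-1,-1,-1,-1],
  xyz=[
    [-0.035,0.134,0],
    [0,0,0.7],
    [0,0,0.7],
    [0,0,0.7],
    [0,0,0.4],
    [0,0,0],
    [0,0,0],
    [0,0,0],
    [0,0,0],
    [0,0,0],
    [0,0,0],
  ],
  roll=[0,0,0,0,0,0,0,0,0,0,0],
)

```text
t: 57.62
eef_pos: [0.6533, -0.033, 0.1431]
eef_rot: [0.735, 0.678, 0.0, 0.0]
wrist_force: [0.1, 0.3, -0.8]
opening: 0.46
gripper_force: 40.7
```

```bash
python3 -c "
from h import *
tender()
im,p=tcloud(); save('w9',im)"
```

```text
eef [ 0.6533 -0.033   0.1431] yaw 85.45
floor 1891 min [ -6.1 -27.8  70.5] max [13.8 24.1 74.1] medz 72.6 rect ((1.289595603942871, -1.8105506896972656), (25.66265869140625, 52.262088775634766), 0.0004956313641741872)
floor 302 min [-117.7  -27.7   70.5] max [-80.5 -19.5  73.8] medz 72.4 rect ((-99.07244110107422, -23.911714553833008), (39.4849967956543, 8.241111755371094), 1.5927679538726807)
floor 297 min [-119.8   17.8   70. ] max [-81.4  24.5  73.9] medz 72.6 rect ((-100.54150390625, 20.917795181274414), (40.986148834228516, 7.621790409088135), 1.0022915601730347)
held top -21.738317349445815 rect ((-0.11861801147460938, 0.4976978302001953), (40.99353790283203, 29.008365631103516), 89.6694564819336) x -14.603217747853892 14.421858478688431 y -20.062394710661277 20.930918210444037
placed 1889 min [-86.1 -20.2  28.2] max [-48.8  19.1  36. ]
```

View pics/w9.png

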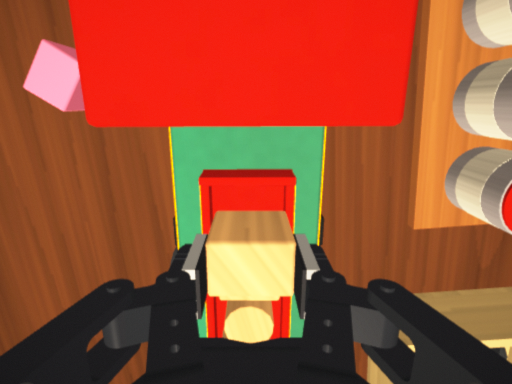

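Emit:
play_rows(
  fingers=[-1,-1,-1,-1,-1,-1,-1,-1],
  xyz=[
    [0.01,-0.08,0],
    [0,0,0.5],
    [0,0,0.5],
    [0,0,0.4],
    [0,0,0.3],
    [0,0,0.2],
    [0,0,0.1],
    [0,0,0],
  ],
  roll=[0,0,0,0,0,0,0,0],
)

```text
t: 58.38
eef_pos: [0.6506, -0.0326, 0.0918]
eef_rot: [0.735, 0.678, -0.0, -0.0]
wrist_force: [0.4, -0.4, -0.9]
opening: 0.458
gripper_force: 40.7
```

Emit:
play_rows(
  fingers=[-1,-1,-1],
  xyz=[
    [0,0,0.06],
    [0,0,0.05],
    [0,0,0],
  ],
  roll=[0,0,0],
)

```text
t: 58.63
eef_pos: [0.6512, -0.0327, 0.0913]
eef_rot: [0.735, 0.678, 0.0, 0.0]
wrist_force: [-5.5, -1.1, 15.8]
opening: 0.455
gripper_force: 42.7
```

Emit:
play_rows(
  fingers=[-0.02,0.1,0.2,0.2,0.2,0.2,0.2,0.3,0.5,0.5,0.6,0.6],
  xyz=[
    [0,0,0],
    [0,0,0],
    [0,0,0],
    [0,0,0],
    [0,0,0],
    [0,0,-0.4],
    [0,0,-0.8],
    [0,0,-0.9],
    [0,0,-0.9],
    [0,0,-0.9],
    [0,0,-0.9],
    [0,0,-0.9],
  ],
  roll=[0,0,0,0,0,0,0,0,0,0,0,0],
)

```text
t: 59.63
eef_pos: [0.6509, -0.0326, 0.2339]
eef_rot: [0.735, 0.678, 0.0, 0.0]
wrist_force: [0.2, -1.3, 0.9]
opening: 0.799
gripper_force: 0.0
```

Emit:
play_rows(
  fingers=[0.6,0.6,0.6,0.6,0.6,0.6,0.6,0.6,0.6,0.6,0.6,0.6],
  xyz=[
    [-0.8,-0.2,-0.5],
    [-0.8,-0.2,-0.5],
    [-0.8,-0.2,-0.5],
    [-0.8,-0.2,0],
    [0,-0.8,0],
    [0,-0.8,0],
    [0,0,0],
    [0,0,0],
    [0,0,0],
    [0,0,0],
    [0,0,0],
    [0,0,0],
  ],
  roll=[0,0,0,0,0,0,0,0,0,0,0,0],
)

```text
t: 60.63
eef_pos: [0.5852, -0.1074, 0.2694]
eef_rot: [0.735, 0.679, 0.0, -0.0]
wrist_force: [-0.1, 0.2, -0.5]
opening: 0.8
gripper_force: 0.0
```

```bash
python3 - <<'E'
from h import *
im,d,p=cloud('wrist'); save('w10',im); print('tender w');blobs(im,p,.107,.119,100,(.58,.72,-.25,.05))
im,d,p=cloud('top'); save('top9',cv2.resize(im[100:260,110:420],(775,400),interpolation=cv2.INTER_CUBIC))
print('tender');blobs(im,p,.107,.119,20,(.58,.72,-.25,.05))
print('42');blobs(im,p,.036,.046,20,(.28,.56,-.5,.4)); print('ch');blobs(im,p,.23,.26,10,(.6,.73,.08,.25));print('dome');blobs(im,p,.2,.222,10,(.6,.73,.08,.15))
E
```

```text
tender w
1375 mean [651.1 -32.8 112.2] rect [array([651.6, -32.9]), array([27.6, 40.1]), np.float64(85.5)] circ [651.3 -32.7] 23.1 px [315  93] rgb [253 232 143]
1500 mean [649.5 -68.3 112.2] rect [array([650.1, -68.7]), array([33.2, 40.4]), np.float64(85.4)] circ [649.6 -69.1] 25.0 px [314 132] rgb [252 234 144]
887 mean [ 646.1 -105.8  112.2] rect [array([ 646.5, -106.2]), array([32.7, 33.3]), np.float64(85.7)] circ [ 646.6 -106.5] 17.2 px [311 170] rgb [251 231 139]
1120 mean [ 640.3 -146.9  112.3] rect [array([ 640.6, -147.9]), array([38.8, 39. ]), np.float64(19.4)] circ [ 640.8 -148. ] 20.0 px [306 210] rgb [249 226 133]
tender
102 mean [650.2 -34.7 111.4] rect [array([650.9, -34.7]), array([26.9, 38.8]), np.float64(84.4)] circ [650.6 -35.9] 21.5 px [273 140] rgb [245 199 125]
55 mean [ 645.3 -104.3  111. ] rect [array([ 647. , -104.6]), array([22. , 26.8]), np.float64(89.7)] circ [ 646.1 -105.7] 15.4 px [295 141] rgb [234 190 123]
42
124 mean [523.7 154.4  41. ] rect [array([523.9, 154.5]), array([33.3, 39.4]), np.float64(78.1)] circ [524.6 155.1] 24.7 px [213 183] rgb [250 149 162]
121 mean [514.7  66.3  40.8] rect [array([514.7,  66.5]), array([39.8, 33.6]), np.float64(54.0)] circ [514.3  66.8] 23.9 px [240 186] rgb [250 150 163]
132 mean [336.7  83.3  41.4] rect [array([336.7,  83.4]), array([39.1, 34.1]), np.float64(21.2)] circ [336.1  83.4] 24.3 px [234 241] rgb [148  69 152]
ch
188 mean [665.1 187.3 243.9] rect [array([666.1, 188.4]), array([41. , 41.1]), np.float64(32.3)] circ [666.9 188.2] 21.4 px [194 119] rgb [224 172 107]
dome
45 mean [660.  114.5 212.4] rect [array([660.3, 114.7]), array([17.9, 18.4]), np.float64(87.5)] circ [660.4 114.8] 10.4 px [221 125] rgb [242 198 123]
```

View pics/w10.png

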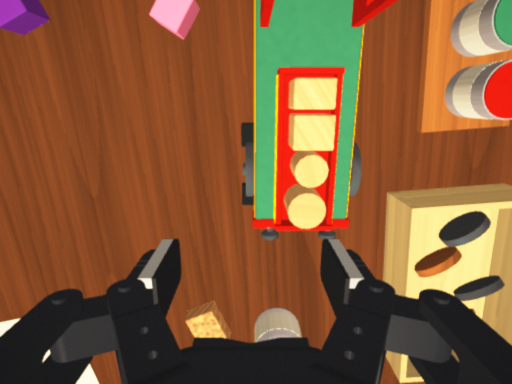

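View pics/top9.png

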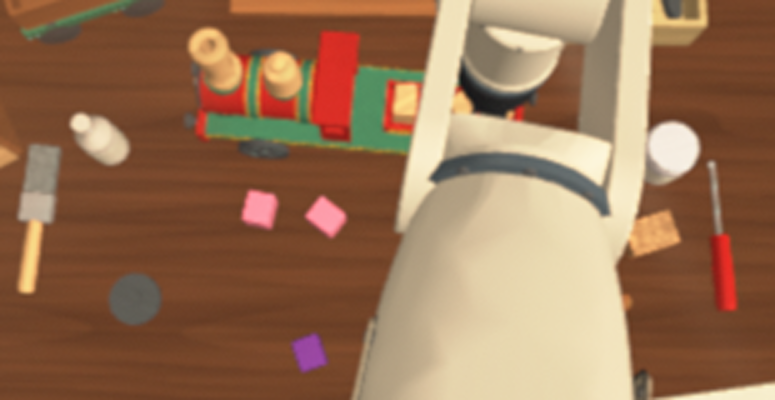

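The wrist picture shows all four blocks upright in the tender at pixels (313,93), (312,132), (310,170) and (306,210). The top crop shows the chimney at (213,50) and the dome at (282,72), both seated.

```bash
python3 -c "
from h import *
print(robot.finish_job())"
```

```text
the job is handed in; nothing more can be done
None
```

The job is handed in, though the result wasn't reported back: by my last camera check the collar, chimney and dome were home on their spindles, the four wooden blocks present (round, small round, oblong, slim) stood upright in the tender, and nothing else on the bench appeared to have moved.

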